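Load chip trays into a bench dry-bake unit, refit its interlocked guard, set the dial

ROBOT

A 6-joint arm with a two-finger parallel gripper is mounted at the origin on a cart in front of the work surface, level with it; the furniture and walls round the work are solid. World frame = base frame: x ahead of the robot, y to its left, z up, the work surface at z = 0. Lengths are in m, angles in rad, forces in N, time in s.
With the tool pointing down it reaches from about 0.35 to 0.975 m from the base axis. Payload 4.9 kg.
Tool frame: the origin (TCP) lies at the very end of the fingers, on their centre line; the grasp point (between the pads) lies manip.grip_point_offset behind it (manip.grip_point_offset is the distance from the TCP to the grasp point, in m); z points along the fingers, y is the direction in which the jaws open and shut (so a half turn about z gives the same grasp; the last joint's range is limited). The gripper opens to 85 mm and grips with 20 to 120 N. Pads are 22 mm wide; open, the fingers measure 114 mm over their backs; the gripper's body (76 mm by 85 mm) begins 54 mm behind the grasp point. The pads swing forward as they close: fully open they stand 13 mm farther back than shut.
Start: joints at [1.069, 0.053, 1.613, -0, 1.476, -0.119], TCP at [0.233, 0.58, 0.203] pointing down, gripper open.
Joint ranges: [-3.01, 3.01], [-1.01, 2.22], [0.06, 2.58], [-1.02, 4.17], [0.09, 2.62], [-3.14, 3.14]. Speed limits (rad/s): [2.57, 2.57, 3.14, 3.14, 3.14, 3.14].

INTERFACE

Orientations are given as a unit quaternion [w, x, y, z].
In Python, from plant import status, grab_frame, camera_params, ticket, boxes_of, outline_of, manip gives the robot as it stands. The module is installed in compiled form; this text tells all that it offers.
- The arm moves only by the tool play_rows, never from a script. Its argument "deltas" is a list of rows, each a list of 2 entries, a list of its own where there are three numbers: the shift along the world's x, y, z in m, then the turn about the world's z in rad. A call has 1 to 5 rows; each row is the pose to reach, as a shift and turn from the pose commanded when the call began; what a row does not reach only later rows make up. A row lasts 1/8 s, in which the tool goes at most 62.5 mm and 10.7 degrees, less where a joint would pass 70% of its speed; a pose out of reach is approached as far as the arm can. A call with a gripper value outside its range is refused whole. "grip" is the opening, from -1 (shut) to 1 (fully open), set as the call begins (left out, the last holds). The fingers move at their own pace and stop on an object; the grip force is fixed at half the most. Time passes only in rows, so rows that repeat a pose let the fingers close. It gives the time, the measured TCP pose, the force and the opening at its end, in the units of the state.
- status.state(): the state, without advancing time (a new reading comes with each control period).
- grab_frame(name): name is "scene" or "top" or "wrist"; returns (picture, depth): 420x560x3 uint8, blue, green, red; 420x560 float32, m along the optical axis (not along the pixel's ray), 0 where there is no reading.
- camera_params(name): a dict with "mtx" (3x3 intrinsics, pixels), "distortion" ([k1, k2, p1, p2, k3] as OpenCV has them; the pictures are not rectified), "world_from_camera" (4x4, takes a point from camera to world coordinates). Camera axes: x right, y up, looking along -z (the intrinsics and any distortion apply to the point x, -y, -z); pixel columns grow to the right and rows downward; lengths in m; the calibration is good to about 2 mm. A picture is of the moment at which its call begins: read the wrist's pose just before it. camera_params takes no time and is no camera call; for the wrist camera it gives the pose at the moment of the call.
- ticket.job_done(): hands the job in, once; it reports no verdict.
Trained networks look in the newest picture that a camera, given by its name, has taken for a name from the list of things; names that differ only in an ending like _2 or _b are one class to them, and where a whole thing is asked for, a point or a joint stands for the part that bears it (a point fixed in the world has none). Each returns a list of dicts, best first, with "confidence" (0 to 1); they miss things now and then, are a little off and sometimes report something else, mostly with a low value. They report only what shows in the picture. A call takes as long as a camera call.
- boxes_of(camera, name): "box" ([left, top, right, bottom] in pixels, round what is visible of it).
- outline_of(camera, name): "region" (420x560 bool, what is visible of it) and "box" ([left, top, right, bottom] in pixels, round what is visible of it).
The state is a dict: "time": time; "joint_pos": joint angles; "joint_vel": joint speeds; "joint_efforts": joint torques, N m; "tool_pos": TCP position; "tool_rot": TCP orientation; "contact_force": force on the tool from outside, world axes, zero at the start; "ft_torque": the same for the moment, N m; "gripper_width": opening from 0.0 (shut) to 1.0 (fully open).
Only numpy, scipy, OpenCV 4.12 (cv2) and the standard library are available. Lean on these libraries where they do the work, as an engineer would, in place of code of your own. Each camera call takes 0.05 s, during which the arm holds its last target.

TASK

Dry-bake the trays of chips: lift the guard hood off the bake unit and stand it on the bench, then take the trays off the nested pile one by one from the top and seat each one flat in a free recess of the hot plate, keeping them upright. When no tray is left outside, put the guard back, straight down with its tongue fully into the interlock switch slot, and only then turn the dial until its pointer stands at the tab of the index ring. Do not turn the dial while the guard is off, and leave the hand tools where they lie.

Things in the scene. Friction and masses are not known exactly. Their poses are not given: they have to be found in the camera images.
- bake_unit: Grey low box, fixed. Origin on the bench under the middle of its hot plate; own x away from the robot, y to the left. Deck 132 (x) x 268 mm (y), 28 mm high; on it the hot plate with three recesses side by side along y. A control pod 132 x 78 mm, 62 mm high, joins its +y end: slot at its back, dial in front. The bench before the unit is free for the hood (its middle 142 mm from the unit's).
- bay0 (a point): Centre of a tray seated in the recess nearest the pod (unit +y), 45 mm above the bench. Recesses are 88 mm apart along unit y, each 89 mm (unit x) by 49 mm, 5 mm deep; a tray's foot goes in with 3 mm play all round, long side along unit x. The unit's axes.
- bay1 (a point): The same for the middle recess, right below the hood's handle when the hood is home.
- bay2 (a point): The same for the recess farthest from the pod.
- slot_mouth (a point): Middle of the mouth of the slot in the black interlock switch on the unit, 62 mm above the bench. The slot goes straight down, is 25 mm (unit x) by 8 mm (unit y) and 34 mm deep, with a 3 mm bevel round the mouth. With the hood home the tongue's tip is 28 mm below this point. The unit's axes.
- guard_handle (a point): Middle of the bar handle of the guard hood, an aluminium box open below, 120 (x) x 256 mm (y), 50 mm high, windows in its top, 0.4 kg. The bar (14 x 14 mm section, 104 mm long, 21 mm clear of the top) runs along the hood's y, its centre 78 mm above the hood's lower edge. Hood home: its axes are the unit's, it stands on the deck, this point is 106 mm above the bench.
- guard_tongue (a point): Middle of the lower tip of the hood's flat steel tongue: 20 mm wide (hood x), 4 mm thick (hood y), hanging from a bracket on the hood's +y end, which reaches 30 mm past the end wall. In the hood's axes the tip is at (+42, +153, -72) mm from the handle point, 6 mm above the hood's lower edge, so the hood can stand flat on the bench.
- tray_a_mid (a point): Lowest tray of the pile; always there. Trays: black, 96 x 56 mm, 34 mm high, 90 g, open on top, walls 4 mm, long side along own x, z up. The foot (83 x 43 mm, 8 mm high) nests in the mouth of the tray below (88 x 48 mm): pitch 26 mm. Grip across the 56 mm by the upper 20 mm only, or the next tray is caught too. Point: tray's centre, 17 mm below the rim. A half turn makes no difference.
- tray_b_mid (a point): Centre of the second tray of the pile; always there, same make.
- tray_c_mid (a point): Centre of the third tray of the pile, on top; same make; not always there.
- tray_d_mid (a point): Centre of a tray that is already seated in the middle recess, under the guard; same make; not always there (never together with the third tray of the pile).
- dial (a joint): Angle of the dial on the pod, rad, 0 to 4.7, growing clockwise seen from above. It stays where it is left (about 0.04 N m of friction).
- dial_grip (a point): On the dial's axis at the middle of its bar grip, 78 mm above the bench. The grip is an upright bar 40 mm long, 12 mm wide and 18 mm high (from 69 to 87 mm above the bench), on a flat disc of 43 mm diameter, and turns with the dial. Its own x axis is along the bar, from the axis towards the pointer end, z up.
- dial_pointer (a point): Pointer end of the bar (the end with the white line), 20 mm from the dial's axis.
- index_ring (a joint): Angle of the index ring under the dial, with the same zero and direction as the dial; the dial is at the mark when both values are equal. It does not turn during the task.
- index_mark (a point): The raised dark tab of the thin index ring round the dial, taken 20 mm from the axis at the height of the pointer: the pointer is at the mark when the two points meet.
- tweezers: Bystander: black tweezers, 158 x 17 x 11 mm, lying on the bench.
- screwdriver: Bystander: screwdriver, 171 x 28 x 26 mm, lying on the bench.
- side_cutters: Bystander: side cutters with red handles, 109 x 58 x 12 mm, lying on the bench behind the unit; not always there.

How it is judged:
By the outcome, as a careful person would: the job done as asked, in the order asked, and still so for the second after the job is handed in, with the robot touching nothing.
Of tray_c, tray_d, side_cutters only 1 to 1 are there at a start; the rules pass over those that are not, and their reading is None.
At some moment in a run one of guard may be knocked a few centimetres aside while the robot is not near it.
Once in a run the grip may slacken for a moment while it holds something.
It also fails if it takes over 210 s, if anything falls off the work surface, if the arm or the gripper's body presses on something with over 40 N, if the wrist force passes 120 N, or if a joint passes its speed limit or range.

## Working session

There is one attempt and no reset: what is moved stays moved. The work goes in short steps, Python scripts to look and compute and a tool call to move; the robot and the scene stay as the last step left them, time stands still between calls to the robot, and variables do not carry over. Pictures are saved under pics/ and viewed, and the job is handed in when it is done.

Besides the shell and the picture viewer there is one more tool, called after ">>>" as name(argument=value, ...), one argument or row to a line, values as JSON. play_rows: Moves the arm, as the interface text tells. Its arguments: {"type":"object","properties":{"deltas":{"type":"array"},"grip":{"type":"number"}},"required":["deltas"]}

```bash
mkdir -p pics; ls
cat > h.py <<'E'
import numpy as np, cv2
from plant import status, grab_frame, camera_params, ticket, boxes_of, outline_of, manip
def snap(name,fn=None):
    cp=camera_params(name); im,d=grab_frame(name)
    if fn: cv2.imwrite('pics/'+fn,im)
    np.savez('/tmp/%s.npz'%name,im=im,d=d,K=cp['mtx'],D=np.array(cp['distortion']),T=cp['world_from_camera'])
    return im,d,cp
def cloud(d,cp):
    K=np.array(cp['mtx']);D=np.array(cp['distortion']);T=np.array(cp['world_from_camera'])
    h,w=d.shape
    uv=np.stack(np.meshgrid(np.arange(w),np.arange(h)),-1).reshape(-1,1,2).astype(np.float64)
    n=cv2.undistortPoints(uv,K,D).reshape(h,w,2)
    P=np.stack([n[...,0]*d,-n[...,1]*d,-d],-1)
    W=P@T[:3,:3].T+T[:3,3]
    W[d<=0]=np.nan
    return W
def px2w(u,v,z,cp):
    K=np.array(cp['mtx']);D=np.array(cp['distortion']);T=np.array(cp['world_from_camera'])
    n=cv2.undistortPoints(np.array([[[u,v]]],float),K,D).ravel()
    r=T[:3,:3]@np.array([n[0],-n[1],-1]);o=T[:3,3]
    return o+r*(z-o[2])/r[2]
def w2px(p,cp):
    K=np.array(cp['mtx']);D=np.array(cp['distortion']);T=np.array(cp['world_from_camera'])
    c=T[:3,:3].T@(np.array(p)-T[:3,3]); c=np.array([c[0],-c[1],-c[2]])
    return cv2.projectPoints(c.reshape(1,3),np.zeros(3),np.zeros(3),K,D)[0].ravel()
E
python3 - <<'E'
from h import *
for n in('scene','top','wrist'):
    im,d,cp=snap(n,n+'0.png'); print(n,np.array(cp['world_from_camera']).round(3).tolist(),np.array(cp['mtx'])[0,0])
s=status.state();print({k:np.round(v,3).tolist() for k,v in s.items()}, manip.grip_point_offset)
for k in ['bake_unit','guard_handle','guard_tongue','tray_a_mid','dial','index_ring','tweezers','screwdriver','side_cutters']:
    print(k,[(np.round(b['box']).tolist(),round(b['confidence'],2)) for b in boxes_of('top',k)][:4])
E
```

```text
pics
scene [[-0.94, 0.244, -0.239, 0.37], [-0.341, -0.677, 0.652, 0.578], [-0.003, 0.695, 0.719, 0.772], [0.0, 0.0, 0.0, 1.0]] 395.80600921384774
top [[-0.025, 0.997, -0.068, 0.495], [-1.0, -0.025, 0.0, -0.041], [-0.001, 0.068, 0.998, 1.633], [0.0, 0.0, 0.0, 1.0]] 523.4438144013371
wrist [[0.373, -0.889, -0.265, 0.167], [0.928, 0.357, 0.108, 0.607], [-0.001, -0.286, 0.958, 0.373], [0.0, 0.0, 0.0, 1.0]] 319.76409629973415
{'time': 0.15, 'joint_pos': [1.069, 0.053, 1.614, -0.0, 1.476, -0.119], 'joint_vel': [-0.0, 0.0, -0.005, 0.003, 0.0, -0.0], 'joint_efforts': [0.001, -39.424, -37.072, -0.0, 0.005, -0.0], 'tool_pos': [0.233, 0.579, 0.202], 'tool_rot': [-0.0, 0.19, 0.982, -0.001], 'contact_force': [-0.254, 0.894, -0.656], 'ft_torque': [0.014, 0.063, -0.01], 'gripper_width': 0.998} 0.0187
bake_unit [([266.0, 174.0, 381.0, 220.0], 0.84)]
guard_handle [([286.0, 175.0, 385.0, 220.0], 0.56)]
guard_tongue [([288.0, 172.0, 383.0, 217.0], 0.75), ([270.0, 177.0, 384.0, 218.0], 0.67)]
tray_a_mid [([211.0, 286.0, 213.0, 290.0], 0.36), ([275.0, 197.0, 291.0, 216.0], 0.22)]
dial [([276.0, 200.0, 289.0, 214.0], 0.71), ([248.0, 256.0, 259.0, 286.0], 0.62), ([255.0, 134.0, 273.0, 173.0], 0.37)]
index_ring []
tweezers [([250.0, 231.0, 258.0, 286.0], 0.28)]
screwdriver [([250.0, 242.0, 259.0, 285.0], 0.62)]
side_cutters [([257.0, 139.0, 274.0, 172.0], 0.45)]
```

View pics/scene0.png

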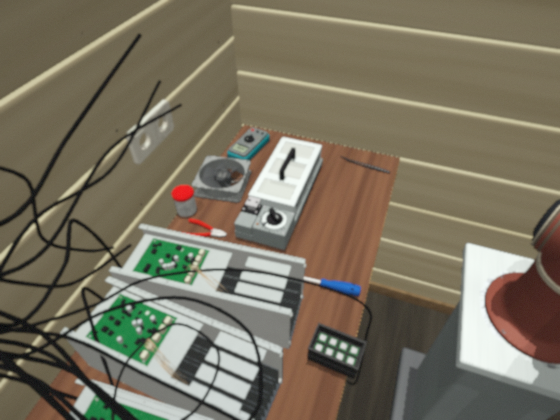

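View pics/top0.png

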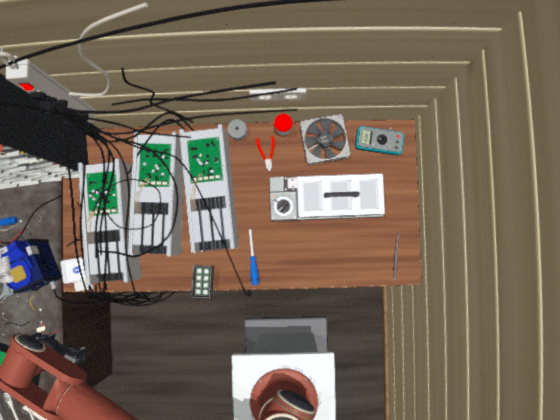

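View pics/wrist0.png

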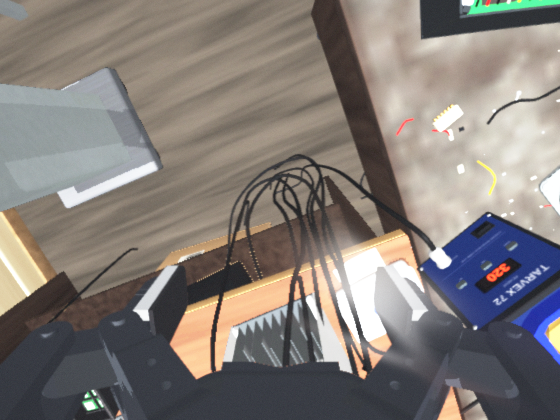

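Top view shows: the unit at px (270–384, 174–220), the hood home with its handle at about (341,194), the dial at (284,206), the tray pile at (202,282), the screwdriver at (253,258), the tweezers at (396,257) and red side cutters at (266,150). With the cutters there, tray_c and tray_d should both be absent. Next I measure from depth.

Run:
```python
from h import *
z=np.load('/tmp/top.npz');cp={'mtx':z['K'],'distortion':z['D'],'world_from_camera':z['T']}
im=z['im'];W=cloud(z['d'],cp)
def st(n,u0,v0,u1,v1,lo,hi):
    p=W[v0:v1,u0:u1].reshape(-1,3);p=p[(p[:,2]>lo)&(p[:,2]<hi)]
    r=cv2.minAreaRect(p[:,:2].astype(np.float32)*1000)
    print(n,len(p),np.median(p,0).round(4),'min',p.min(0).round(3),'max',p.max(0).round(3),r)
st('bench',300,225,380,250,-.1,.1)
st('handle',310,180,375,208,.095,.13)
st('hoodtop',295,165,390,222,.065,.09)
st('pile',185,262,218,302,.02,.12)
st('unit all',262,165,392,226,.02,.13)
st('dial',272,195,297,218,.07,.1)
for n,(u0,v0,u1,v1) in {'t_unit':(255,160,395,230),'t_pile':(180,250,260,310)}.items():
    c=im[v0:v1,u0:u1]; cv2.imwrite('pics/%s.png'%n,cv2.resize(c,None,fx=5.5,fy=5.5,interpolation=cv2.INTER_CUBIC))
```

```text
bench 1993 [ 5.104e-01 -1.886e-01  4.000e-04] min [ 0.47  -0.314 -0.016] max [ 0.551 -0.064  0.013] ((510.5522766113281, -189.10275268554688), (248.58035278320312, 75.356689453125), 88.435791015625)
handle 178 [ 0.6344 -0.1868  0.1123] min [ 0.628 -0.24   0.095] max [ 0.643 -0.136  0.124] ((635.246826171875, -188.07211303710938), (14.480810165405273, 103.74317932128906), 0.448642373085022)
hoodtop 3300 [ 0.6332 -0.1856  0.0778] min [ 0.573 -0.317  0.065] max [ 0.696 -0.051  0.09 ] ((634.9767456054688, -183.4285430908203), (120.86065673828125, 266.8586730957031), 0.6070451736450195)
pile 690 [0.3864 0.2373 0.0436] min [0.336 0.204 0.021] max [0.437 0.269 0.073] ((387.0491943359375, 237.01287841796875), (60.028194427490234, 98.36798858642578), 85.66856384277344)
unit all 4886 [ 0.6297 -0.1454  0.0762] min [ 0.567 -0.323  0.02 ] max [0.699 0.025 0.124] ((633.1072387695312, -148.7710418701172), (131.9074249267578, 348.08349609375), 0.10892932862043381)
dial 113 [ 0.6059 -0.0157  0.08  ] min [ 0.577 -0.051  0.07 ] max [0.629 0.015 0.093] ((606.0177001953125, -16.094905853271484), (50.96149444580078, 64.2420425415039), 6.675852298736572)
```

Run:
```python
from h import *
im=np.load('/tmp/scene.npz')['im']
c=im[110:400,180:400]; cv2.imwrite('pics/s_crop.png',cv2.resize(c,None,fx=2.05,fy=2.05,interpolation=cv2.INTER_CUBIC))
```

```text
(no output)
```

View pics/t_unit.png

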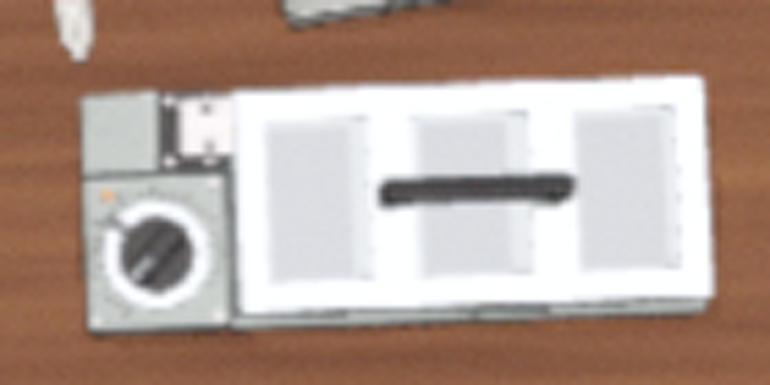

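View pics/s_crop.png

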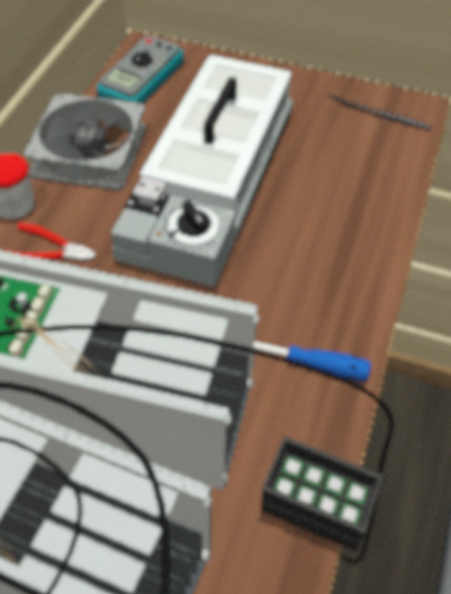

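View pics/t_pile.png

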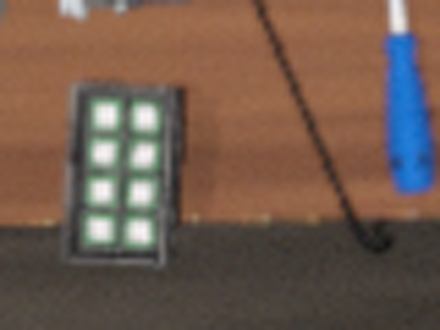

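Run:
```python
from h import *
z=np.load('/tmp/top.npz');cp={'mtx':z['K'],'distortion':z['D'],'world_from_camera':z['T']}
W=cloud(z['d'],cp)
m=(W[...,2]>.07)&(W[...,0]>.2)&(W[...,0]<.75)&(W[...,1]<.75)&(W[...,1]>-.4)
# max height on 5cm grid
for x in np.arange(.75,.2,-.05):
    r=[]
    for y in np.arange(.7,-.4,-.05):
        k=m&(abs(W[...,0]-x)<.025)&(abs(W[...,1]-y)<.025)
        r.append('%4d'%(np.nanmax(W[...,2][k])*1000) if k.sum()>2 else '   .')
    print('%.2f'%x,' '.join(r))
p=W[240:300,300:380];
e=p[...,0][p[...,2]>-.02]; print('bench front x',e.min())
```

```text
0.75  277  493  544  120  403  284  144  161  172  167  137  147    .    .    .    .    .    .    .    .    .    .
0.70  391  509  518  345  391  257  160  156  161  164  156  149    .    .    .   85   87   86   87   85   89    .
0.65    .    .  152  342  350  160  171  164  161  165  162  147    .    .   71   89   86  119  123  117   84    .
0.60    .    .  136  303  197  159  150  158  161  148  158  147    .    .   93   91   86   87   88   87   87    .
0.55    .    .  138  251  183  166  165  158  160  149  145  148    .    .    .    .   84    .    .    .    .    .
0.50  157    .  196  207  165  169  161  163  162  146  118  150    .    .    .    .    .    .    .    .    .    .
0.45  164    .  152  146  158  167  165    .  143    .    .  105    .    .    .    .    .    .    .    .    .    .
0.40  148    .  105  149  141  149    .    .    .    .    .   78    .    .    .    .    .    .    .    .    .    .
0.35    .    .    .   96    .   85    .    .    .    .    .    .    .    .    .    .    .    .    .    .    .    .
0.30    .    .  548  557    .    .    .    .    .    .    .    .    .    .    .    .    .    .    .    .    .    .
0.25    .  344  552  559  563  563    .    .    .    .    .    .    .    .    .    .    .    .    .    .    .    .
bench front x 0.35377025485708136
```

>>> play_rows(
  deltas=[
    [[0.0,0.0,0.06],0],
    [[0.05,-0.03,0.08],-0.15],
    [[0.08,-0.08,0.1],-0.3],
    [[0.1,-0.13,0.12],-0.45],
    [[0.12,-0.19,0.12],-0.6],
  ],
)

```text
time: 1.23
tool_pos: [0.3544, 0.3896, 0.3255]
tool_rot: [0.001, 0.474, 0.881, 0.002]
contact_force: [1.2, 0.2, 0.9]
gripper_width: 0.998
```

>>> play_rows(
  deltas=[
    [[0.03,-0.05,0],-0.15],
    [[0.06,-0.1,0],-0.3],
    [[0.09,-0.15,0],-0.45],
    [[0.12,-0.2,0],-0.59],
    [[0.15,-0.25,0],-0.59],
  ],
)

```text
time: 1.85
tool_pos: [0.5039, 0.1387, 0.3232]
tool_rot: [0.0, 0.708, 0.706, 0.0]
contact_force: [0.5, 0.3, -0.6]
gripper_width: 1.004
```

>>> play_rows(
  deltas=[
    [[0.02,-0.06,0],0],
    [[0.04,-0.12,0],0],
    [[0.06,-0.18,0],0],
    [[0.08,-0.23,0],0],
    [[0.08,-0.23,0],0],
  ],
)

```text
time: 2.48
tool_pos: [0.5836, -0.093, 0.322]
tool_rot: [-0.0, 0.71, 0.705, -0.001]
contact_force: [0.6, 0.5, -0.4]
gripper_width: 0.997
```

Run:
```python
from h import *
im,d,cp=snap('wrist','w1.png')
T=np.array(cp['world_from_camera']);print(T.round(3).tolist(), status.state()['time'])
for k in ['guard_handle','dial','index_ring','bake_unit']:
    print(k,[(np.round(b['box']).tolist(),round(b['confidence'],2)) for b in boxes_of('wrist',k)][:4])
# rack front from top depth
z=np.load('/tmp/top.npz');c2={'mtx':z['K'],'distortion':z['D'],'world_from_camera':z['T']}
W=cloud(z['d'],c2)
for y in np.arange(.12,.34,.02):
    k=(abs(W[...,1]-y)<.01)&(W[...,2]>.05)&(W[...,0]>.3)&(W[...,0]<.7)&((W[...,0]>.44)|(abs(W[...,1]-.237)>.036))
    if k.any(): print(round(y,2),'x',W[...,0][k].min().round(3),'zmax',W[...,2][k].max().round(3), np.nanmin(W[...,0][k&(W[...,2]>.1)]).round(3) if (k&(W[...,2]>.1)).any() else None)
```

```text
[[1.0, 0.006, 0.002, 0.585], [-0.007, 0.959, 0.285, -0.02], [-0.001, -0.285, 0.959, 0.493], [0.0, 0.0, 0.0, 1.0]] 2.525
guard_handle [([272.0, 124.0, 368.0, 319.0], 0.6)]
dial [([284.0, 95.0, 316.0, 131.0], 0.89)]
index_ring [([278.0, 86.0, 320.0, 139.0], 0.66), ([281.0, 95.0, 316.0, 130.0], 0.62)]
bake_unit [([268.0, 78.0, 369.0, 305.0], 0.7)]
0.12 x 0.385 zmax 0.144 0.488
0.14 x 0.407 zmax 0.15 0.456
0.16 x 0.471 zmax 0.146 0.471
0.18 x 0.486 zmax 0.15 0.51
0.2 x 0.483 zmax 0.158 0.51
0.22 x 0.483 zmax 0.163 0.507
0.24 x 0.473 zmax 0.165 0.473
0.26 x 0.482 zmax 0.148 0.482
0.28 x 0.58 zmax 0.161 0.58
0.3 x 0.471 zmax 0.161 0.471
0.32 x 0.469 zmax 0.163 0.469
0.34 x 0.474 zmax 0.164 0.493
```

View pics/w1.png

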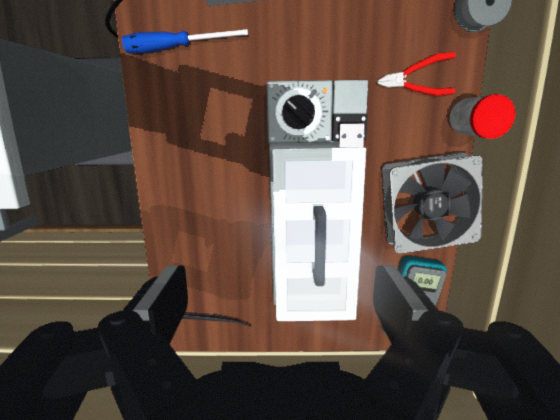

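Wrist view: the hood is at (273–362, 147–320) with its handle at (320,246), and the dial is at (299,112). The rack front is at x≈0.47, so it clears the pile. Refining the handle and unit poses from this view.

```bash
cat >> h.py <<'E'
def load(n):
    z=np.load('/tmp/%s.npz'%n);return z['im'],z['d'],{'mtx':z['K'],'distortion':z['D'],'world_from_camera':z['T']}
def rect(p):
    p=p.reshape(-1,3);p=p[np.isfinite(p[:,2])]
    (cx,cy),(w,h),a=cv2.minAreaRect(p[:,:2].astype(np.float32)*1000)
    return (round(cx,1),round(cy,1)),(round(w,1),round(h,1)),round(a,2),np.median(p[:,2]).round(4),len(p)
E
python3 - <<'E'
from h import *
im,d,cp=load('wrist');W=cloud(d,cp)
z=W[...,2]
def reg(u0,v0,u1,v1,lo,hi):
    m=np.zeros(z.shape,bool);m[v0:v1,u0:u1]=1;return W[m&(z>lo)&(z<hi)]
print('handle',rect(reg(300,190,340,300,.1,.13)))
p=reg(300,190,340,300,.1,.13); yb=np.linspace(p[:,1].min()+.008,p[:,1].max()-.008,9)
c=[np.mean([p[abs(p[:,1]-y)<.006][:,0].min(),p[abs(p[:,1]-y)<.006][:,0].max()]) for y in yb]; f=np.polyfit(yb,c,1);print('handle yaw',-f[0],'x mid',np.polyval(f,yb.mean()))
print('hood',rect(reg(262,140,375,330,.07,.1)))
print('unit',rect(reg(262,70,380,330,.02,.13)))
print('pod',rect(reg(262,70,375,146,.05,.13)))
print('dial',rect(reg(275,85,325,140,.075,.1)))
print('bench z',np.nanmedian(z[200:300,180:250]))
c=im[75:150,255:375]; cv2.imwrite('pics/dial1.png',cv2.resize(c,None,fx=6,fy=6,interpolation=cv2.INTER_CUBIC))
E
```

```text
handle ((635.9, -186.7), (14.6, 104.0), 0.3, np.float64(0.1123), 842)
handle yaw 0.004442723460358166 x mid 0.6356325804944322
hood ((635.7, -182.5), (119.3, 265.0), 0.71, np.float64(0.0773), 14002)
unit ((633.6, -147.5), (129.8, 344.1), 0.28, np.float64(0.0768), 21781)
pod ((632.9, -15.8), (80.7, 129.9), 89.94, np.float64(0.0622), 6183)
dial ((608.0, -14.2), (12.2, 38.6), 46.9, np.float64(0.0866), 310)
bench z -0.0001439267311125758
```

View pics/dial1.png

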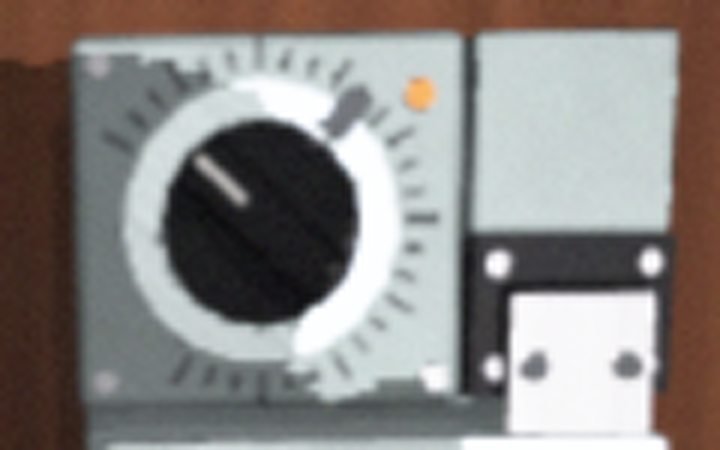

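Pointer at world angle ≈133°, tab at ≈51°, so I'll need roughly 82° clockwise later. Grasping the handle.

>>> play_rows(
  deltas=[
    [[0.026,-0.047,-0.04],0.005],
    [[0.052,-0.094,-0.08],0.01],
    [[0.052,-0.094,-0.13],0.01],
    [[0.052,-0.094,-0.18],0.01],
    [[0.052,-0.094,-0.2],0.01],
  ],
  grip=1,
)

```text
time: 3.35
tool_pos: [0.6332, -0.1815, 0.1189]
tool_rot: [-0.003, 0.704, 0.71, -0.001]
contact_force: [-0.6, 0.3, -0.2]
gripper_width: 1.003
```

>>> play_rows(
  deltas=[
    [[0,0,-0.015],0],
    [[0,0,-0.033],0],
    [[0,0,-0.033],0],
  ],
)

```text
time: 3.72
tool_pos: [0.6349, -0.1832, 0.0893]
tool_rot: [-0.001, 0.704, 0.71, -0.0]
contact_force: [-0.6, 0.1, -0.2]
gripper_width: 1.001
```

>>> play_rows(
  deltas=[
    [[0,-0.003,0],0],
    [[0,-0.003,0],0],
    [[0,-0.003,0],0],
    [[0,-0.003,0],0],
  ],
)

```text
time: 4.22
tool_pos: [0.6354, -0.1866, 0.0903]
tool_rot: [0.0, 0.704, 0.71, 0.0]
contact_force: [0.0, -0.3, -0.5]
gripper_width: 1.0
```

>>> play_rows(
  deltas=[
    [[0,0,0],0],
    [[0,0,0],0],
    [[0,0,0],0],
    [[0,0,0],0],
    [[0,0,0],0],
  ],
  grip=-1,
)

```text
time: 4.85
tool_pos: [0.6352, -0.1865, 0.0899]
tool_rot: [-0.0, 0.704, 0.71, -0.0]
contact_force: [0.3, -0.6, 0.2]
gripper_width: 0.002
```

>>> play_rows(
  deltas=[
    [[0,0,0],0],
    [[0,0,0.0],0],
    [[0,0,0.01],0],
    [[0,0,0.02],0],
  ],
)

```text
time: 5.35
tool_pos: [0.6354, -0.1866, 0.1109]
tool_rot: [0.0, 0.704, 0.71, 0.0]
contact_force: [-0.6, -0.7, -0.4]
gripper_width: -0.001
```

The gripper closed on nothing, so I look.

>>> play_rows(
  deltas=[
    [[-0.02,0.03,0.06],0],
    [[-0.05,0.1,0.12],0],
    [[-0.05,0.12,0.18],0],
    [[-0.05,0.12,0.21],0],
    [[-0.05,0.12,0.21],0],
  ],
  grip=1,
)

```text
time: 5.98
tool_pos: [0.5874, -0.0658, 0.329]
tool_rot: [0.006, 0.704, 0.711, 0.004]
contact_force: [0.1, 0.3, 0.4]
gripper_width: 0.995
```

Run:
```python
from h import *
im,d,cp=snap('wrist','w2.png');print(status.state()['time'])
snap('scene','s2.png')
```

```text
6.025
```

View pics/w2.png

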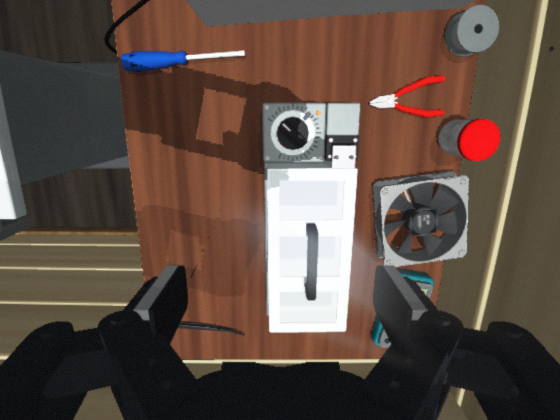

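Run:
```python
from h import *
im,d,cp=snap('wrist','w2b.png');W=cloud(d,cp);z=W[...,2];print(status.state()['time'],status.state()['tool_pos'],status.state()['tool_rot'])
def reg(u0,v0,u1,v1,lo,hi):
    m=np.zeros(z.shape,bool);m[v0:v1,u0:u1]=1;return W[m&(z>lo)&(z<hi)]
print('handle',rect(reg(295,205,330,310,.1,.13)))
print('hood',rect(reg(255,160,370,345,.07,.1)))
print('pod',rect(reg(255,90,370,165,.05,.13)))
print(np.array(cp['world_from_camera']).round(3))
im,d,cp=snap('top','t2.png');W=cloud(d,cp);z=W[...,2]
print('handle',rect(reg(310,180,375,208,.1,.13)),rect(reg(295,165,390,222,.065,.09)))
cv2.imwrite('pics/t2c.png',cv2.resize(im[150:240,240:400],None,fx=5,fy=5,interpolation=cv2.INTER_CUBIC))
```

```text
6.125 [ 0.58505852 -0.06660103  0.31990144] [ 1.09220831e-04  7.04272611e-01  7.09929628e-01 -9.23084216e-06]
handle ((635.6, -186.4), (103.7, 14.5), 89.8, np.float64(0.1123), 797)
hood ((635.6, -182.0), (119.0, 268.1), 0.64, np.float64(0.0773), 13337)
pod ((633.1, -14.4), (129.2, 77.8), 0.05, np.float64(0.0621), 5852)
[[ 1.    -0.007 -0.007  0.585]
 [ 0.009  0.958  0.286  0.006]
 [ 0.005 -0.286  0.958  0.493]
 [ 0.     0.     0.     1.   ]]
handle ((634.7, -211.5), (14.2, 57.0), 2.24, np.float64(0.1124), 96) ((635.4, -208.4), (121.0, 218.7), 0.38, np.float64(0.0778), 1809)
```

View pics/t2c.png

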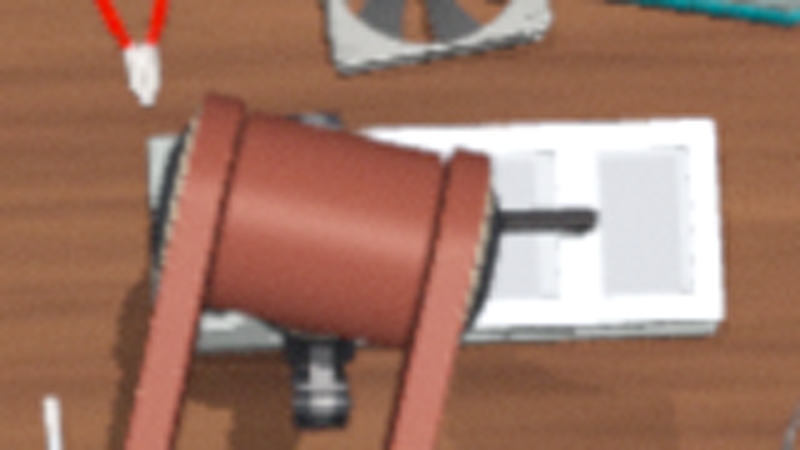

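>>> play_rows(
  deltas=[
    [[0.025,-0.06,-0.05],0],
    [[0.05,-0.12,-0.1],0],
    [[0.05,-0.12,-0.15],0],
    [[0.05,-0.12,-0.19],0],
    [[0.05,-0.12,-0.2],0],
  ],
)

```text
time: 6.8
tool_pos: [0.6303, -0.1856, 0.1115]
tool_rot: [-0.007, 0.705, 0.709, -0.003]
contact_force: [-0.1, 0.3, -0.1]
gripper_width: 1.003
```

>>> play_rows(
  deltas=[
    [[0,0,-0.01],0],
    [[0,0,-0.03],0],
    [[0,0,-0.034],0],
    [[0,0,-0.034],0],
    [[0,0,-0.034],0],
  ],
)

```text
time: 7.42
tool_pos: [0.6359, -0.1867, 0.0871]
tool_rot: [0.001, 0.704, 0.71, 0.0]
contact_force: [0.4, 0.5, 0.3]
gripper_width: 1.004
```

Run:
```python
from h import *
im,d,cp=snap('wrist','w3.png');print(w2px(status.state()['tool_pos'],cp),w2px([.6357,-.187,.106],cp),w2px([.6357,-.135,.106],cp),w2px([.6357,-.239,.106],cp))
snap('scene','s3.png')
```

```text
[278.78997224 247.60057791] [278.46112311 262.3486625 ] [279.25293708 162.32564662] [277.81218824 345.20493145]
```

View pics/w3.png

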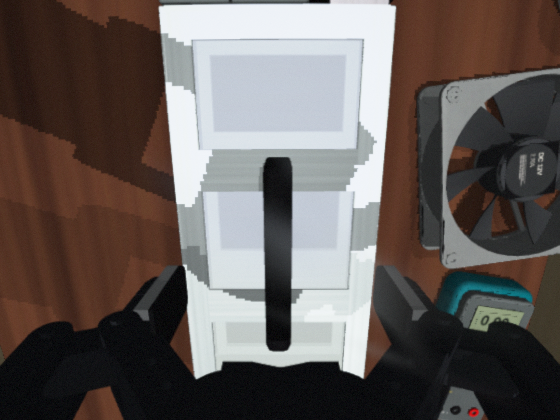

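View pics/s3.png

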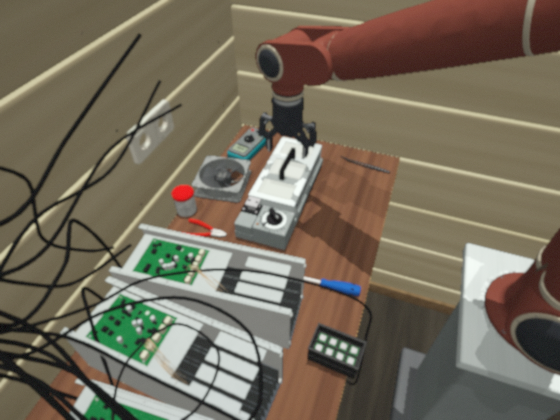

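Run:
```python
from h import *
im,d,cp=load('wrist');W=cloud(d,cp)
for u,v in [(178,272),(175,280),(170,290),(150,305),(140,310),(378,272),(382,280),(390,290),(405,300),(278,250)]:
    print(u,v,d[v,u],W[v,u].round(3),im[v,u])
```

```text
178 272 0.1337087 [ 0.593 -0.177  0.137] [12 12 14]
175 280 0.12998119 [ 0.593 -0.178  0.141] [5 2 3]
170 290 0.12349949 [ 0.594 -0.179  0.148] [10  7 10]
150 305 0.10838597 [ 0.592 -0.176  0.163] [52 52 49]
140 310 0.10512168 [ 0.59  -0.176  0.166] [85 84 83]
378 272 0.1379678 [ 0.679 -0.178  0.133] [65 67 62]
382 280 0.13229726 [ 0.679 -0.179  0.139] [62 63 60]
390 290 0.123713784 [ 0.679 -0.178  0.148] [56 54 53]
405 300 0.110921785 [ 0.68  -0.175  0.161] [43 45 45]
278 250 0.15632233 [ 0.635 -0.177  0.114] [61 60 58]
```

>>> play_rows(
  deltas=[
    [[0,0,0],0],
    [[0,0,0],0],
    [[0,0,0],0],
  ],
  grip=-0.5,
)

```text
time: 7.9
tool_pos: [0.6352, -0.1866, 0.0859]
tool_rot: [-0.0, 0.704, 0.71, -0.0]
contact_force: [1.0, 0.3, -0.3]
gripper_width: 0.378
```

Run:
```python
from h import *
im,d,cp=snap('wrist','w4.png')
W=cloud(d,cp);m=np.isfinite(W[...,2]);print(status.state()['tool_pos'])
for v in range(250,330,10):print(v,[(u,d[v,u].round(3),W[v,u,2].round(3)) for u in range(180,380,15)])
```

```text
[ 0.6351772  -0.18653576  0.0858874 ]
250 [(180, np.float32(0.277), np.float64(0.001)), (195, np.float32(0.194), np.float64(0.078)), (210, np.float32(0.195), np.float64(0.077)), (225, np.float32(0.196), np.float64(0.076)), (240, np.float32(0.195), np.float64(0.077)), (255, np.float32(0.196), np.float64(0.076)), (270, np.float32(0.157), np.float64(0.112)), (285, np.float32(0.156), np.float64(0.113)), (300, np.float32(0.194), np.float64(0.077)), (315, np.float32(0.195), np.float64(0.077)), (330, np.float32(0.196), np.float64(0.076)), (345, np.float32(0.195), np.float64(0.076)), (360, np.float32(0.194), np.float64(0.078)), (375, np.float32(0.194), np.float64(0.077))]
260 [(180, np.float32(0.281), np.float64(-0.001)), (195, np.float32(0.196), np.float64(0.078)), (210, np.float32(0.197), np.float64(0.076)), (225, np.float32(0.197), np.float64(0.077)), (240, np.float32(0.143), np.float64(0.126)), (255, np.float32(0.197), np.float64(0.077)), (270, np.float32(0.159), np.float64(0.112)), (285, np.float32(0.157), np.float64(0.113)), (300, np.float32(0.197), np.float64(0.077)), (315, np.float32
[... 3306 characters left out ...]
), np.float64(0.167)), (375, np.float32(0.113), np.float64(0.159))]
320 [(180, np.float32(0.107), np.float64(0.165)), (195, np.float32(0.099), np.float64(0.172)), (210, np.float32(0.099), np.float64(0.172)), (225, np.float32(0.098), np.float64(0.172)), (240, np.float32(0.127), np.float64(0.147)), (255, np.float32(0.207), np.float64(0.078)), (270, np.float32(0.168), np.float64(0.112)), (285, np.float32(0.168), np.float64(0.112)), (300, np.float32(0.209), np.float64(0.077)), (315, np.float32(0.209), np.float64(0.077)), (330, np.float32(0.098), np.float64(0.172)), (345, np.float32(0.1), np.float64(0.171)), (360, np.float32(0.099), np.float64(0.172)), (375, np.float32(0.107), np.float64(0.165))]
```

View pics/w4.png

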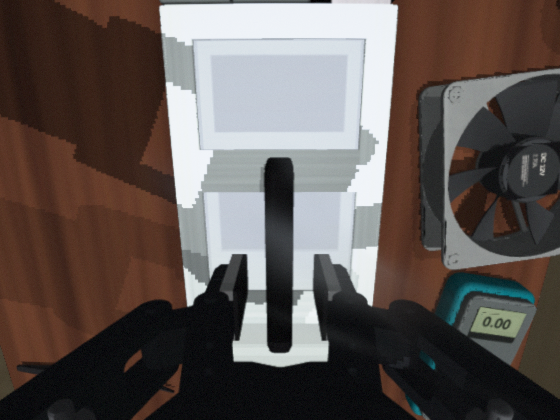

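The fingertips stand well above the reported TCP (tips at z≈0.121 by depth, TCP 0.086). I measure them shut.

>>> play_rows(
  deltas=[
    [[0,0,0],0],
    [[0,0,0],0],
    [[0,0,0],0],
    [[0,0,0],0],
  ],
  grip=-1,
)

```text
time: 8.45
tool_pos: [0.6352, -0.1865, 0.0859]
tool_rot: [0.0, 0.704, 0.71, 0.0]
contact_force: [0.6, -0.5, 0.0]
gripper_width: -0.0
```

Run:
```python
from h import *
im,d,cp=snap('wrist','w5.png')
W=cloud(d,cp);print(status.state()['tool_pos'],status.state()['gripper_width'])
for v in range(235,300,5):print(v,[(u,W[v,u,2].round(3)) for u in range(254,304,6)])
```

```text
[ 0.63518566 -0.18652738  0.08585416] 0.0012731104394952135
235 [(254, np.float64(0.077)), (260, np.float64(0.077)), (266, np.float64(0.111)), (272, np.float64(0.112)), (278, np.float64(0.113)), (284, np.float64(0.112)), (290, np.float64(0.111)), (296, np.float64(0.077)), (302, np.float64(0.077))]
240 [(254, np.float64(0.077)), (260, np.float64(0.076)), (266, np.float64(0.11)), (272, np.float64(0.114)), (278, np.float64(0.113)), (284, np.float64(0.112)), (290, np.float64(0.111)), (296, np.float64(0.077)), (302, np.float64(0.077))]
245 [(254, np.float64(0.077)), (260, np.float64(0.076)), (266, np.float64(0.109)), (272, np.float64(0.112)), (278, np.float64(0.114)), (284, np.float64(0.113)), (290, np.float64(0.112)), (296, np.float64(0.077)), (302, np.float64(0.076))]
250 [(254, np.float64(0.078)), (260, np.float64(0.076)), (266, np.float64(0.11)), (272, np.float64(0.113)), (278, np.float64(0.115)), (284, np.float64(0.113)), (290, np.float64(0.111)), (296, np.float64(0.077)), (302, np.float64(0.077))]
255 [(254, np.float64(0.077)), (260, np.float64(0.077)), (266, np.float64(0.11)), (272
[... 1357 characters left out ...]
loat64(0.14)), (260, np.float64(0.141)), (266, np.float64(0.149)), (272, np.float64(0.148)), (278, np.float64(0.148)), (284, np.float64(0.148)), (290, np.float64(0.149)), (296, np.float64(0.148)), (302, np.float64(0.141))]
290 [(254, np.float64(0.154)), (260, np.float64(0.153)), (266, np.float64(0.152)), (272, np.float64(0.152)), (278, np.float64(0.151)), (284, np.float64(0.152)), (290, np.float64(0.151)), (296, np.float64(0.152)), (302, np.float64(0.153))]
295 [(254, np.float64(0.158)), (260, np.float64(0.159)), (266, np.float64(0.157)), (272, np.float64(0.157)), (278, np.float64(0.151)), (284, np.float64(0.152)), (290, np.float64(0.156)), (296, np.float64(0.157)), (302, np.float64(0.159))]
```

View pics/w5.png

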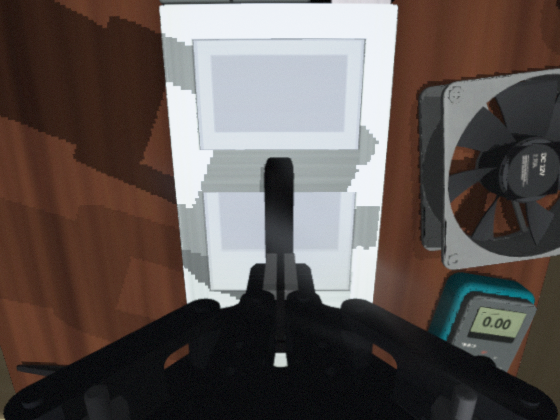

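Shut, the tips are at z≈0.118 with the TCP reading 0.086. So the real fingertips lie about 31 mm behind the reported TCP, contrary to the text. That explains the miss, and I'll allow for it from here on: open and go 29 mm lower.

>>> play_rows(
  deltas=[
    [[0,0,0],0],
    [[0,0,0],0],
    [[0,0,0],0],
    [[0,0,0],0],
    [[0,0,0],0],
  ],
  grip=0.3,
)

```text
time: 9.12
tool_pos: [0.6352, -0.1866, 0.0859]
tool_rot: [0.0, 0.704, 0.71, 0.0]
contact_force: [0.5, 0.4, 0.6]
gripper_width: 0.649
```

>>> play_rows(
  deltas=[
    [[0,0,-0.007],0],
    [[0,0,-0.014],0],
    [[0,0,-0.021],0],
    [[0,0,-0.028],0],
    [[0,0,-0.028],0],
  ],
)

```text
time: 9.75
tool_pos: [0.6345, -0.1863, 0.0567]
tool_rot: [-0.001, 0.704, 0.71, -0.0]
contact_force: [-0.0, 0.0, 0.7]
gripper_width: 0.65
```

Run:
```python
from h import *
im,d,cp=snap('wrist','w6.png')
```

```text
(no output)
```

View pics/w6.png

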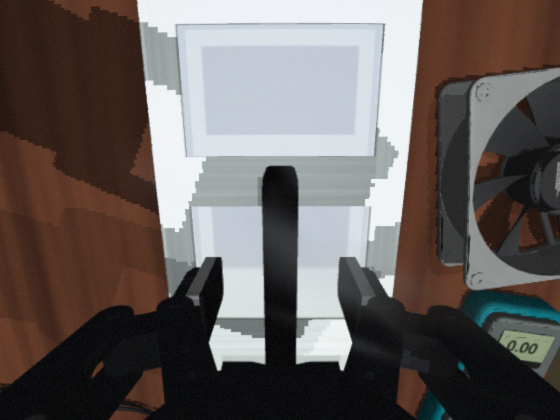

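The pads now straddle the bar centrally, at about x=205 and x=355 px with the bar at 281. Closing.

>>> play_rows(
  deltas=[
    [[0,0,0],0],
    [[0,0,0],0],
    [[0,0,0],0],
    [[0,0,0],0],
    [[0,0,0],0],
  ],
  grip=-1,
)

```text
time: 10.42
tool_pos: [0.6356, -0.1867, 0.0585]
tool_rot: [0.0, 0.704, 0.71, 0.0]
contact_force: [-0.0, 0.8, 2.1]
gripper_width: 0.144
```

>>> play_rows(
  deltas=[
    [[0,0,0],0],
    [[0,0,0.005],0],
    [[0,0,0.012],0],
    [[0,0,0.02],0],
    [[0,0,0.02],0],
  ],
)

```text
time: 11.05
tool_pos: [0.6358, -0.1868, 0.079]
tool_rot: [0.001, 0.704, 0.71, 0.0]
contact_force: [-0.1, 0.7, -3.3]
gripper_width: 0.155
```

Held (width 0.15, −3.5 N). Reference: with the hood home, this grip has the TCP at (0.6356, −0.1867, 0.0585). Lifting and moving it to the front.

>>> play_rows(
  deltas=[
    [[0,0,0.02],0],
    [[0,0,0.04],0],
    [[0,0,0.06],0],
    [[0,0,0.08],0],
    [[0,0,0.085],0],
  ],
)

```text
time: 11.68
tool_pos: [0.6365, -0.1871, 0.1661]
tool_rot: [0.002, 0.704, 0.71, 0.001]
contact_force: [0.3, 0.1, -3.4]
gripper_width: 0.153
```

>>> play_rows(
  deltas=[
    [[-0.03,0,0],0],
    [[-0.065,0,0],0],
    [[-0.1,0,0],0],
    [[-0.135,0,0],0],
    [[-0.147,0,0],0],
  ],
)

```text
time: 12.3
tool_pos: [0.4864, -0.1862, 0.1622]
tool_rot: [-0.001, 0.705, 0.71, -0.0]
contact_force: [1.4, -0.7, -3.7]
gripper_width: 0.152
```

>>> play_rows(
  deltas=[
    [[0,0,-0.02],0],
    [[0,0,-0.05],0],
    [[0,0,-0.08],0],
    [[0,0,-0.1],0],
    [[0,0,-0.11],0],
  ],
)

```text
time: 12.92
tool_pos: [0.4874, -0.1857, 0.05]
tool_rot: [-0.002, 0.704, 0.71, -0.0]
contact_force: [-0.3, -0.6, -3.4]
gripper_width: 0.151
```

>>> play_rows(
  deltas=[
    [[0,0,-0.007],0],
    [[0,0,-0.013],0],
    [[0,0,-0.018],0],
    [[0,0,-0.021],0],
    [[0,0,-0.022],0],
  ],
)

```text
time: 13.55
tool_pos: [0.4883, -0.1866, 0.031]
tool_rot: [0.0, 0.704, 0.71, 0.0]
contact_force: [0.3, -0.3, -3.5]
gripper_width: 0.151
```

>>> play_rows(
  deltas=[
    [[0,0,-0.001],0],
    [[0,0,-0.002],0],
    [[0,0,-0.002],0],
  ],
)

```text
time: 13.92
tool_pos: [0.4885, -0.1867, 0.0305]
tool_rot: [0.0, 0.704, 0.71, -0.0]
contact_force: [-4.0, 1.9, 5.3]
gripper_width: 0.152
```

>>> play_rows(
  deltas=[
    [[0,0,0],0],
    [[0,0,0],0],
    [[0,0,0],0],
    [[0,0,0],0],
  ],
  grip=0.3,
)

```text
time: 14.42
tool_pos: [0.4883, -0.1866, 0.0289]
tool_rot: [0.0, 0.704, 0.71, 0.0]
contact_force: [-0.1, -0.6, -0.7]
gripper_width: 0.646
```

>>> play_rows(
  deltas=[
    [[0,0,0.03],0],
    [[0,0,0.09],0],
    [[0,0,0.15],0],
    [[0,0,0.21],0],
    [[0,0,0.26],0],
  ],
)

```text
time: 15.05
tool_pos: [0.4884, -0.1867, 0.2918]
tool_rot: [0.001, 0.704, 0.71, 0.0]
contact_force: [0.9, -0.2, -1.1]
gripper_width: 0.646
```

>>> play_rows(
  deltas=[
    [[0.04,-0.03,0],0],
    [[0.08,-0.06,0],0],
    [[0.1,-0.06,0],0],
    [[0.1,-0.06,0],0],
    [[0.1,-0.06,0],0],
  ],
)

```text
time: 15.68
tool_pos: [0.5877, -0.2463, 0.2888]
tool_rot: [-0.0, 0.704, 0.71, -0.0]
contact_force: [-0.6, -0.4, -0.0]
gripper_width: 0.648
```

Run:
```python
from h import *
im,d,cp=snap('wrist','w7.png');print(status.state()['tool_pos'])
```

```text
[ 0.58761736 -0.24630215  0.28906536]
```

View pics/w7.png

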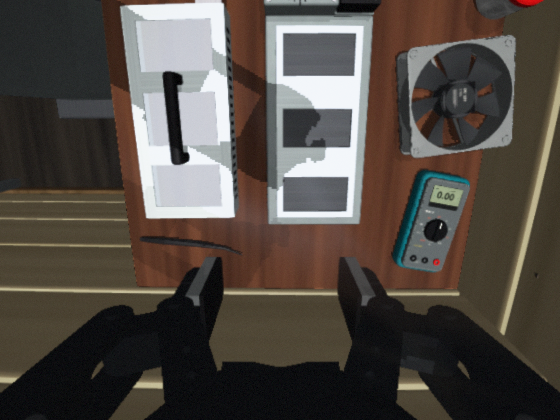

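Run:
```python
from h import *
im,d,cp=load('wrist');g=cv2.cvtColor(im,cv2.COLOR_BGR2GRAY);W=cloud(d,cp)
for n,(u0,v0,u1,v1) in {'bay0':(278,28,360,80),'bay1':(278,103,356,153),'bay2':(278,172,353,217)}.items():
    c=g[v0:v1,u0:u1]; z=W[v0:v1,u0:u1,2]
    th=cv2.threshold(c,85,255,cv2.THRESH_BINARY_INV)[1]
    th=cv2.morphologyEx(th,cv2.MORPH_CLOSE,np.ones((15,15)))
    cs,_=cv2.findContours(th,cv2.RETR_EXTERNAL,cv2.CHAIN_APPROX_NONE);q=max(cs,key=cv2.contourArea).reshape(-1,2)
    p=np.array([px2w(a+u0,b+v0,.033,cp) for a,b in q])
    print(n,rect(p),'depth z floor',np.median(z[15:-15,15:-15]).round(4),q.min(0)+[u0,v0],q.max(0)+[u0,v0])
z=W[...,2]
def reg(u0,v0,u1,v1,lo,hi):
    m=np.zeros(z.shape,bool);m[v0:v1,u0:u1]=1;return W[m&(z>lo)&(z<hi)]
print('plate/deck',rect(reg(255,14,385,235,.015,.045)))
print('hood top',rect(reg(105,0,250,225,.04,.06)),'handle',rect(reg(150,60,200,175,.07,.1)))
```

```text
bay0 ((676.0, -78.3), (13.4, 18.1), 3.88, np.float64(0.033), 51) depth z floor nan [348  28] [359  44]
bay1 ((630.8, -187.4), (91.3, 61.8), 0.57, np.float64(0.033), 229) depth z floor nan [278 103] [347 152]
bay2 ((664.2, -302.2), (25.2, 10.2), 3.71, np.float64(0.033), 49) depth z floor nan [325 209] [343 216]
plate/deck ((635.4, -186.8), (132.9, 270.0), 0.7, np.float64(0.029), 20963)
hood top ((464.4, -174.9), (121.4, 261.4), 1.15, np.float64(0.0492), 19514) handle ((464.8, -176.9), (15.2, 103.1), 1.19, np.float64(0.0841), 1276)
```

Run:
```python
from h import *
im,d,cp=load('wrist');g=cv2.cvtColor(im,cv2.COLOR_BGR2GRAY);W=cloud(d,cp)
print(g[54,270:372:4]); print(g[196,270:372:3]); print(g[20:90,300]);print(g[165:225:2,310])
for n,y0 in (('bay0',-.099),('bay1',-.187),('bay2',-.275)):
    for t in (130,160):
        u,v=w2px([.635,y0,.033],cp).astype(int)
        u0,v0,u1,v1=u-38,v-26,u+38,v+26
        th=(g[v0:v1,u0:u1]<t).astype(np.uint8)*255
        th=cv2.morphologyEx(th,cv2.MORPH_OPEN,np.ones((5,5)))
        l,lab,stt,_=cv2.connectedComponentsWithStats(th)
        k=lab[26,38]; yy,xx=np.where(lab==k)
        p=np.array([px2w(a+u0,b+v0,.033,cp) for a,b in zip(xx,yy)])
        print(n,t,rect(p))
```

```text
[183 175 245 222  96  96  97  98 100  99  97  96  94  96  94  94  93  96
  95  95  96 118 245 193 168 123]
[165 169 170 247 226  96  93  97  98  99  98 101 101 100 102 103 100  99
  98  98  95  94  91  92  89  89 237 246 176 170 153  73  70  71]
[155 161 177 177 185 225 242 244 244 245 245 243 228 143  96  95  93  95
  94  93  95  95  98  95  91  91  96  97  97  97  98  97 100  99  98  95
  97  98  96  97  95  96  95  94  95  99 102  99 100 102  96 101 100  97
  98 140 241 245 245 245 245 246 245 246 246 246 246 245 246 246]
[246 246 245 246 246 244 129 104 105 105 101 101 106 105 102 102 100  99
  99 100  98  99  95 164 245 245 199 163 165 146]
bay0 130 ((635.1, -99.2), (86.2, 47.7), 0.68, np.float64(0.033), 2940)
bay0 160 ((634.6, -99.2), (87.7, 47.8), 0.78, np.float64(0.033), 3092)
bay1 130 ((635.5, -187.1), (87.5, 49.1), 0.59, np.float64(0.033), 2629)
bay1 160 ((635.0, -187.1), (89.1, 49.1), 0.57, np.float64(0.033), 2706)
bay2 130 ((636.4, -274.9), (87.3, 46.5), 0.55, np.float64(0.033), 2140)
bay2 160 ((635.9, -274.9), (89.1, 46.5), 0.55, np.float64(0.033), 2198)
```

Recesses are all free: bay1 (0.635, −0.187), bay2 (0.636, −0.275), yaw ≈ +0.6°. The hood has been knocked to about (0.465, −0.177) but stands upright, so I'll re-measure it later. On to the pile.

>>> play_rows(
  deltas=[
    [[-0.03,0.05,0],0.18],
    [[-0.05,0.1,0.01],0.36],
    [[-0.08,0.15,0.02],0.54],
    [[-0.1,0.2,0.02],0.72],
    [[-0.12,0.25,0.02],0.9],
  ],
)

```text
time: 16.35
tool_pos: [0.4667, 0.0048, 0.3095]
tool_rot: [0.001, 0.323, 0.946, 0.0]
contact_force: [0.6, 1.1, -0.5]
gripper_width: 0.648
```

>>> play_rows(
  deltas=[
    [[-0.01,0.05,0],0.18],
    [[-0.02,0.1,0],0.36],
    [[-0.03,0.15,0],0.54],
    [[-0.04,0.2,0],0.67],
    [[-0.04,0.23,0],0.67],
  ],
)

```text
time: 16.98
tool_pos: [0.4267, 0.2352, 0.3095]
tool_rot: [0.001, -0.005, 1.0, 0.0]
contact_force: [-0.3, -1.5, 0.5]
gripper_width: 0.65
```

>>> play_rows(
  deltas=[
    [[0,0,0],0],
    [[0,0,0],0],
  ],
)

```text
time: 17.23
tool_pos: [0.4279, 0.2328, 0.309]
tool_rot: [0.0, -0.003, 1.0, -0.0]
contact_force: [-0.1, -0.1, 0.4]
gripper_width: 0.65
```

Run:
```python
from h import *
im,d,cp=snap('wrist','w8.png');print(status.state()['tool_pos'],status.state()['tool_rot'])
print([(np.round(b['box']).tolist(),round(b['confidence'],2)) for b in boxes_of('wrist','tray_b_mid')][:4])
```

```text
[0.42809998 0.23252327 0.30905213] [ 2.27827167e-04 -3.05326833e-03  9.99995305e-01 -1.22161434e-04]
[([261.0, 99.0, 310.0, 178.0], 0.97), ([0.0, 254.0, 161.0, 328.0], 0.51)]
```

View pics/w8.png

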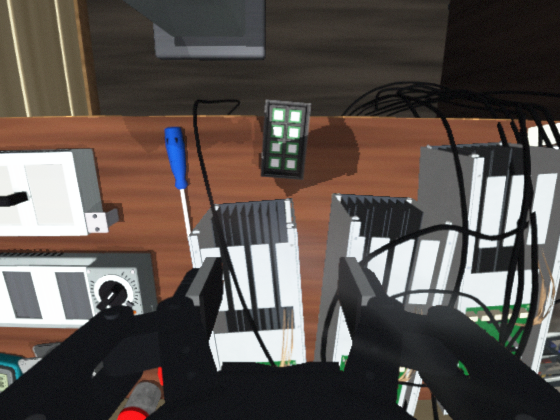

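Run:
```python
from h import *
im,d,cp=load('wrist');W=cloud(d,cp);z=W[...,2]
def reg(u0,v0,u1,v1,lo,hi):
    m=np.zeros(z.shape,bool);m[v0:v1,u0:u1]=1;return W[m&(z>lo)&(z<hi)]
for lo in (.045,.05,.053,.056):
    p=reg(250,85,325,192,lo,.075);print(lo,rect(p))
p=reg(250,85,325,192,.053,.075)
# wall sides by x bins
xs=np.linspace(p[:,0].min()+.01,p[:,0].max()-.01,9)
c=[np.mean([p[abs(p[:,0]-x)<.005][:,1].min(),p[abs(p[:,0]-x)<.005][:,1].max()]) for x in xs];f=np.polyfit(xs,c,1);print('yaw',f[0],xs.mean(),np.polyval(f,xs.mean()))
cv2.imwrite('pics/pile8.png',cv2.resize(im[85:195,220:350],None,fx=5,fy=5,interpolation=cv2.INTER_CUBIC))
# cable heights near
for u,v in [(197,105),(205,150),(236,104),(215,101)]: print(W[v-3:v+4,u-3:u+4].reshape(-1,3)[np.nanargmax(W[v-3:v+4,u-3:u+4,2])].round(3))
```

```text
0.045 ((385.8, 238.8), (57.4, 97.9), 85.92, np.float64(0.0596), 970)
0.05 ((385.8, 238.8), (57.4, 97.9), 85.92, np.float64(0.0597), 911)
0.053 ((385.8, 238.8), (57.4, 97.9), 85.92, np.float64(0.0597), 881)
0.056 ((385.8, 238.8), (57.4, 97.9), 85.92, np.float64(0.0597), 848)
yaw -0.06324360300482339 0.3862484217101433 0.23851442341224727
[0.345 0.112 0.009]
[0.403 0.117 0.001]
[ 0.324  0.128 -0.264]
[ 0.33   0.108 -0.133]
```

View pics/pile8.png

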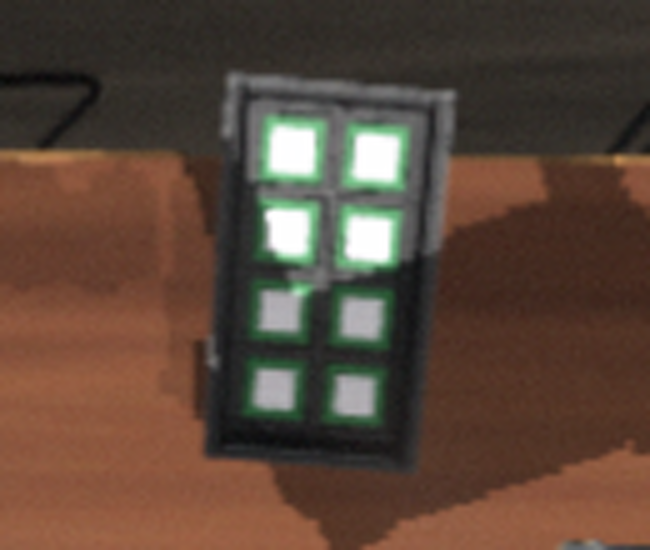

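>>> play_rows(
  deltas=[
    [[-0.042,0.006,-0.05],-0.076],
    [[-0.042,0.006,-0.1],-0.076],
    [[-0.042,0.006,-0.15],-0.076],
    [[-0.042,0.006,-0.2],-0.076],
    [[-0.042,0.006,-0.25],-0.076],
  ],
  grip=0.75,
)

```text
time: 17.95
tool_pos: [0.3866, 0.2385, 0.0578]
tool_rot: [0.001, 0.035, 0.999, 0.0]
contact_force: [-0.2, -0.8, -0.1]
gripper_width: 0.874
```

>>> play_rows(
  deltas=[
    [[0,0,0],0],
    [[0,0,0],0],
  ],
)

```text
time: 18.2
tool_pos: [0.3877, 0.2395, 0.061]
tool_rot: [0.001, 0.035, 0.999, 0.001]
contact_force: [-1.3, -0.3, 0.9]
gripper_width: 0.875
```

Run:
```python
from h import *
im,d,cp=snap('wrist','w9.png');s=status.state();print(s['tool_pos'],s['tool_rot'],s['gripper_width'])
```

```text
[0.38836494 0.23991466 0.06182348] [2.14140448e-03 3.47853350e-02 9.99392047e-01 9.64691771e-04] 0.8804795778228234
```

View pics/w9.png

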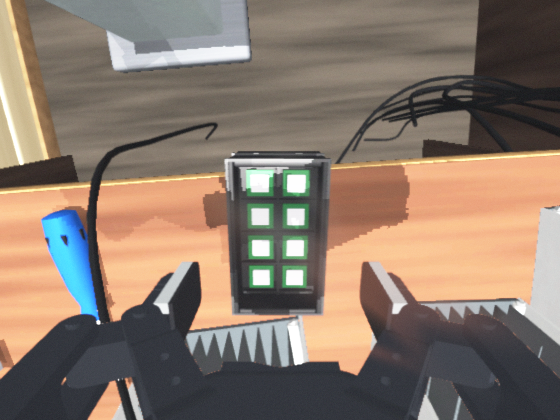

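Run:
```python
from h import *
s=status.state();print({k:np.round(v,3).tolist() for k,v in s.items()})
im,d,cp=snap('scene','s9.png')
s=status.state();print({k:np.round(v,3).tolist() for k,v in s.items()})
```

```text
{'time': 18.25, 'joint_pos': [0.39, -0.236, 2.127, -0.0, 1.246, -1.111], 'joint_vel': [0.004, -0.009, -0.011, -0.001, -0.005, 0.0], 'joint_efforts': [-0.045, -22.628, -32.676, -0.003, 0.038, -0.001], 'tool_pos': [0.388, 0.24, 0.062], 'tool_rot': [0.002, 0.035, 0.999, 0.001], 'contact_force': [-0.415, 0.143, 0.42], 'ft_torque': [0.022, -0.006, 0.001], 'gripper_width': 0.88}
{'time': 18.3, 'joint_pos': [0.39, -0.236, 2.127, -0.0, 1.246, -1.111], 'joint_vel': [0.006, -0.002, 0.002, 0.0, -0.004, 0.001], 'joint_efforts': [-0.061, -23.012, -33.2, -0.003, 0.016, -0.001], 'tool_pos': [0.389, 0.24, 0.062], 'tool_rot': [0.002, 0.035, 0.999, 0.001], 'contact_force': [0.051, -0.272, 0.195], 'ft_torque': [0.016, -0.035, 0.016], 'gripper_width': 0.875}
```

View pics/s9.png

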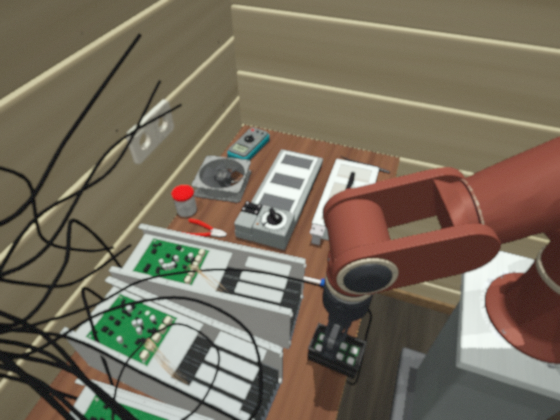

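>>> play_rows(
  deltas=[
    [[-0.0025,-0.001,-0.015],0],
    [[-0.0025,-0.001,-0.03],0],
    [[-0.0025,-0.001,-0.04],0],
    [[-0.0025,-0.001,-0.048],0],
    [[-0.0025,-0.001,-0.048],0],
  ],
)

```text
time: 18.92
tool_pos: [0.383, 0.2382, 0.0099]
tool_rot: [-0.001, 0.034, 0.999, -0.0]
contact_force: [0.5, 0.5, 0.7]
gripper_width: 0.879
```

>>> play_rows(
  deltas=[
    [[0,0,-0.005],0],
    [[0,0,-0.008],0],
    [[0,0,-0.008],0],
    [[0,0,-0.008],0],
  ],
)

```text
time: 19.42
tool_pos: [0.3839, 0.2385, 0.0031]
tool_rot: [0.0, 0.034, 0.999, 0.0]
contact_force: [0.0, -0.4, 0.1]
gripper_width: 0.875
```

Run:
```python
from h import *
im,d,cp=snap('wrist','w10.png');s=status.state();print(s['tool_pos'],s['tool_rot'],s['gripper_width'],s['joint_pos'])
W=cloud(d,cp)
for v in range(270,320,6): print(v,[(u,W[v,u,2].round(3)) for u in list(range(160,216,8))+list(range(345,400,8))])
```

```text
[0.38388537 0.23853294 0.00312671] [2.02900273e-04 3.43884948e-02 9.99408516e-01 9.32316746e-05] 0.8749730577056992 [ 3.91058323e-01 -1.50332528e-01  2.16543786e+00  2.60631805e-06
  1.12604073e+00 -1.11094857e+00]
270 [(160, np.float64(0.001)), (168, np.float64(0.0)), (176, np.float64(0.053)), (184, np.float64(0.054)), (192, np.float64(0.052)), (200, np.float64(-0.0)), (208, np.float64(0.059)), (345, np.float64(0.06)), (353, np.float64(0.001)), (361, np.float64(0.042)), (369, np.float64(0.053)), (377, np.float64(0.053)), (385, np.float64(0.002)), (393, np.float64(-0.001))]
276 [(160, np.float64(-0.0)), (168, np.float64(0.051)), (176, np.float64(0.059)), (184, np.float64(0.057)), (192, np.float64(0.052)), (200, np.float64(0.001)), (208, np.float64(0.06)), (345, np.float64(0.06)), (353, np.float64(-0.0)), (361, np.float64(0.041)), (369, np.float64(0.054)), (377, np.float64(0.058)), (385, np.float64(0.059)), (393, np.float64(0.051))]
282 [(160, np.float64(0.057)), (168, np.float64(0.063)), (176, np.float64(0.063)), (184, np.float64(0.063)), (192, np.float64(0.053)), (200, np.float64(0.
[... 1714 characters left out ...]
, np.float64(0.078)), (176, np.float64(0.074)), (184, np.float64(0.067)), (192, np.float64(0.056)), (200, np.float64(-0.002)), (208, np.float64(-0.001)), (345, np.float64(0.06)), (353, np.float64(-0.0)), (361, np.float64(0.001)), (369, np.float64(0.058)), (377, np.float64(0.068)), (385, np.float64(0.075)), (393, np.float64(0.078))]
318 [(160, np.float64(0.088)), (168, np.float64(0.079)), (176, np.float64(0.076)), (184, np.float64(0.067)), (192, np.float64(0.057)), (200, np.float64(0.001)), (208, np.float64(-0.0)), (345, np.float64(0.059)), (353, np.float64(0.001)), (361, np.float64(-0.001)), (369, np.float64(0.06)), (377, np.float64(0.068)), (385, np.float64(0.076)), (393, np.float64(0.08))]
```

View pics/w10.png

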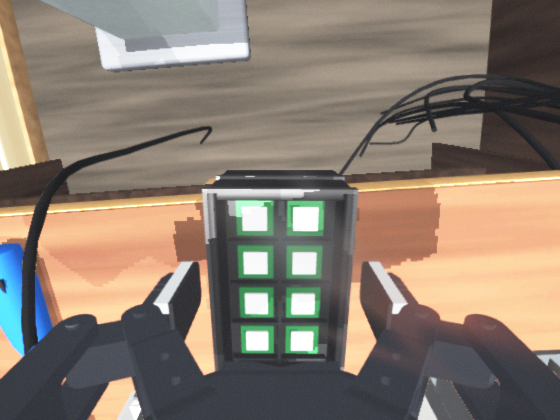

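Open tips are at z≈0.041 and will swing a few mm lower on closing, so I raise 5 mm and close.

>>> play_rows(
  deltas=[
    [[0.002,0,0.005],0],
    [[0.002,0,0.005],0],
    [[0.002,0,0.005],0],
  ],
)

```text
time: 19.85
tool_pos: [0.3859, 0.2385, 0.0081]
tool_rot: [0.0, 0.034, 0.999, 0.0]
contact_force: [-0.2, -0.3, 0.0]
gripper_width: 0.875
```

>>> play_rows(
  deltas=[
    [[0,0,0],0],
    [[0,0,0],0],
    [[0,0,0],0],
    [[0,0,0],0],
    [[0,0,0],0],
  ],
  grip=-1,
)

```text
time: 20.48
tool_pos: [0.3861, 0.2386, 0.0082]
tool_rot: [0.0, 0.034, 0.999, 0.0]
contact_force: [0.4, -0.1, 3.0]
gripper_width: 0.639
```

>>> play_rows(
  deltas=[
    [[0,0,0.004],0],
    [[0,0,0.01],0],
    [[0,0,0.018],0],
    [[0,0,0.026],0],
    [[0,0,0.03],0],
  ],
)

```text
time: 21.1
tool_pos: [0.3861, 0.2386, 0.0388]
tool_rot: [0.001, 0.034, 0.999, 0.0]
contact_force: [-0.1, -0.5, -0.7]
gripper_width: 0.64
```

Run:
```python
from h import *
im,d,cp=snap('wrist','w11.png')
im,d,cp=snap('scene','s11.png');cv2.imwrite('pics/s11c.png',cv2.resize(im[220:420,240:420],None,fx=3,fy=3))
```

```text
(no output)
```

View pics/w11.png

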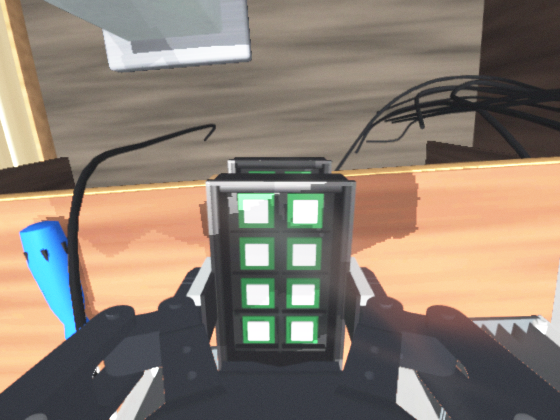

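View pics/s11c.png

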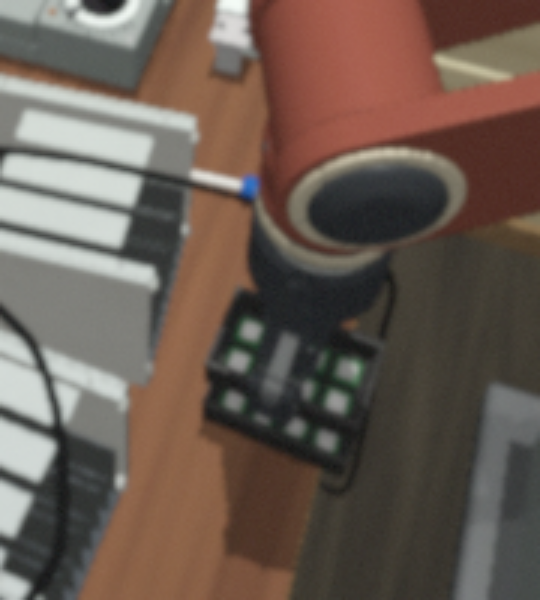

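Only the top tray came up and the lower one stayed. Carrying it to bay2.

>>> play_rows(
  deltas=[
    [[0,0,0.04],0],
    [[0,0,0.08],0],
    [[0,0,0.12],0],
    [[0.005,-0.02,0.16],0.02],
    [[0.01,-0.05,0.17],0.04],
  ],
)

```text
time: 21.82
tool_pos: [0.3972, 0.1887, 0.2114]
tool_rot: [0.003, 0.013, 1.0, 0.001]
contact_force: [-0.5, -0.0, -0.4]
gripper_width: 0.641
```

>>> play_rows(
  deltas=[
    [[0.02,-0.04,0],0.02],
    [[0.04,-0.085,0],0.039],
    [[0.065,-0.13,0],0.039],
    [[0.09,-0.18,0],0.039],
    [[0.115,-0.23,0],0.039],
  ],
)

```text
time: 22.45
tool_pos: [0.5111, -0.0432, 0.2076]
tool_rot: [-0.0, -0.005, 1.0, 0.0]
contact_force: [0.4, 1.1, -0.9]
gripper_width: 0.641
```

>>> play_rows(
  deltas=[
    [[0.025,-0.05,0],0],
    [[0.05,-0.1,0],0],
    [[0.075,-0.15,0],0],
    [[0.1,-0.2,0],0],
    [[0.125,-0.234,0],0],
  ],
)

```text
time: 23.08
tool_pos: [0.6359, -0.2779, 0.2069]
tool_rot: [-0.001, -0.004, 1.0, 0.0]
contact_force: [0.1, 0.6, -0.9]
gripper_width: 0.643
```

>>> play_rows(
  deltas=[
    [[0,0,-0.04],0],
    [[0,0,-0.08],0],
    [[0,0,-0.11],0],
    [[0,0,-0.13],0],
    [[0,0,-0.13],0],
  ],
)

```text
time: 23.7
tool_pos: [0.6344, -0.2748, 0.0755]
tool_rot: [-0.002, -0.005, 1.0, 0.001]
contact_force: [-0.2, 1.2, -1.5]
gripper_width: 0.644
```

Run:
```python
from h import *
im,d,cp=snap('wrist','w12.png');s=status.state();print(s['tool_pos'],s['tool_rot'],s['gripper_width'])
W=cloud(d,cp);z=W[...,2];T=s['tool_pos'][2]
m=(z>T+.047)&(z<T+.058);m[:,:195]=0;m[:,365:]=0;m[:150]=0;m[372:]=0
print(rect(W[m]))
```

```text
[ 0.6355935  -0.27543322  0.07761309] [-3.37712000e-04 -5.12730107e-03  9.99986778e-01  2.03377052e-04] 0.6464161235520323
((630.2, -275.1), (89.1, 68.1), 0.05, np.float64(0.1273), 6675)
```

View pics/w12.png

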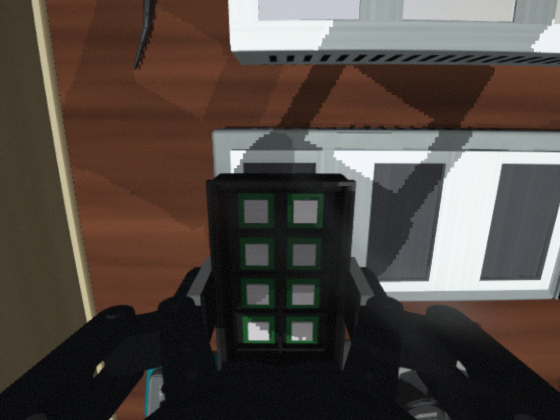

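Run:
```python
from h import *
im,d,cp=load('wrist');W=cloud(d,cp)
g=cv2.cvtColor(im,cv2.COLOR_BGR2GRAY)
for v in (185,200,230,260):
    r=W[v,:,2]; us=np.where((r>.12)&(r<.14))[0]; us=us[(us>190)&(us<370)]; print(v,us.min(),us.max(),W[v,us.min()].round(4),W[v,us.max()].round(4))
for u in (225,250,280,310,338):
    c=W[150:230,u,2]; vs=np.where(c>.12)[0]; print(u,vs.min()+150,W[vs.min()+150,u].round(4))
```

```text
185 206 355 [ 0.5879 -0.3035  0.1277] [ 0.5875 -0.2467  0.1266]
200 207 354 [ 0.5938 -0.3035  0.1273] [ 0.5933 -0.2468  0.1272]
230 209 351 [ 0.6064 -0.3036  0.1264] [ 0.6053 -0.2472  0.1281]
260 211 349 [ 0.6194 -0.3034  0.1267] [ 0.6188 -0.2468  0.1269]
225 179 [ 0.5864 -0.297   0.1229]
250 180 [ 0.5863 -0.287   0.1249]
280 180 [ 0.586  -0.2755  0.1258]
310 180 [ 0.5861 -0.2638  0.1246]
338 180 [ 0.5859 -0.2531  0.1254]
```

Tray centre is at (0.635, −0.275), matching the bay. Lowering.

>>> play_rows(
  deltas=[
    [[0.001,0,-0.015],0.005],
    [[0.001,0,-0.03],0.005],
    [[0.001,0,-0.045],0.005],
    [[0.001,0,-0.055],0.005],
    [[0.001,0,-0.055],0.005],
  ],
)

```text
time: 24.38
tool_pos: [0.6357, -0.275, 0.0211]
tool_rot: [-0.001, -0.008, 1.0, 0.001]
contact_force: [-0.2, 1.2, -1.3]
gripper_width: 0.644
```

>>> play_rows(
  deltas=[
    [[0,0,-0.003],0],
    [[0,0,-0.006],0],
    [[0,0,-0.008],0],
    [[0,0,-0.01],0],
  ],
)

```text
time: 24.88
tool_pos: [0.6368, -0.2756, 0.013]
tool_rot: [0.0, -0.008, 1.0, -0.0]
contact_force: [-0.0, 1.1, -1.2]
gripper_width: 0.644
```

>>> play_rows(
  deltas=[
    [[0,0,-0.001],0],
    [[0,0,-0.002],0],
    [[0,0,-0.003],0],
    [[0,0,-0.003],0],
  ],
)

```text
time: 25.38
tool_pos: [0.6368, -0.2756, 0.0102]
tool_rot: [0.0, -0.008, 1.0, -0.0]
contact_force: [-1.0, 0.6, 1.0]
gripper_width: 0.64
```

Contact at the expected seated height. Releasing.

>>> play_rows(
  deltas=[
    [[0,0,0],0],
    [[0,0,0],0],
    [[0,0,0],0],
    [[0,0,0],0],
  ],
  grip=0.6,
)

```text
time: 25.88
tool_pos: [0.6367, -0.2755, 0.0099]
tool_rot: [0.0, -0.008, 1.0, -0.0]
contact_force: [0.1, 0.1, 0.0]
gripper_width: 0.797
```

>>> play_rows(
  deltas=[
    [[0,0,0.02],0],
    [[0,0,0.05],0],
    [[0,0,0.1],0],
    [[0,0,0.16],0],
    [[0,0,0.2],0],
  ],
)

```text
time: 26.5
tool_pos: [0.6379, -0.2761, 0.216]
tool_rot: [0.003, -0.008, 1.0, -0.002]
contact_force: [0.4, 0.4, -0.5]
gripper_width: 0.8
```

>>> play_rows(
  deltas=[
    [[-0.025,0.05,0.01],0],
    [[-0.05,0.1,0.01],0],
    [[-0.075,0.15,0.01],0],
    [[-0.1,0.2,0.01],0],
    [[-0.12,0.25,0.01],0],
  ],
)

```text
time: 27.12
tool_pos: [0.516, -0.0242, 0.2218]
tool_rot: [0.001, -0.007, 1.0, -0.0]
contact_force: [1.2, 0.3, 1.4]
gripper_width: 0.801
```

>>> play_rows(
  deltas=[
    [[-0.02,0.05,0],0],
    [[-0.04,0.1,0],0],
    [[-0.06,0.15,0],0],
    [[-0.08,0.2,0],-0.04],
    [[-0.1,0.255,0],-0.078],
  ],
)

```text
time: 27.75
tool_pos: [0.4162, 0.231, 0.222]
tool_rot: [0.002, 0.032, 0.999, 0.001]
contact_force: [0.7, 0.8, 0.2]
gripper_width: 0.799
```

>>> play_rows(
  deltas=[
    [[0,0,0],0],
    [[0,0,0],0],
  ],
)

```text
time: 28.0
tool_pos: [0.4169, 0.2294, 0.221]
tool_rot: [0.001, 0.031, 1.0, 0.0]
contact_force: [0.3, -0.6, 1.3]
gripper_width: 0.801
```

Run:
```python
from h import *
im,d,cp=snap('wrist','w13.png');s=status.state();print(s['tool_pos'],s['tool_rot'],s['gripper_width'])
im,d,cp=snap('top','t13.png');cv2.imwrite('pics/t13c.png',cv2.resize(im[150:300,180:400],None,fx=3.5,fy=3.5,interpolation=cv2.INTER_CUBIC))
W=cloud(d,cp)
u,v=w2px([.635,-.275,.062],cp).astype(int);print(u,v)
z=W[...,2];m=np.zeros(z.shape,bool);m[v-30:v+30,u-22:u+22]=1
print('tray bay2',rect(W[m&(z>.052)&(z<.075)]))
```

```text
[0.41715076 0.22887137 0.22075499] [6.53086539e-04 3.17032276e-02 9.99497111e-01 6.33462065e-05] 0.7931038271578427
368 194
tray bay2 ((637.2, -276.2), (98.0, 58.6), 0.44, np.float64(0.061), 193)
```

View pics/w13.png

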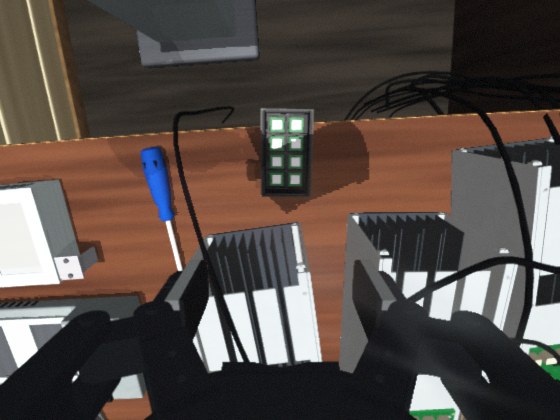

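View pics/t13c.png

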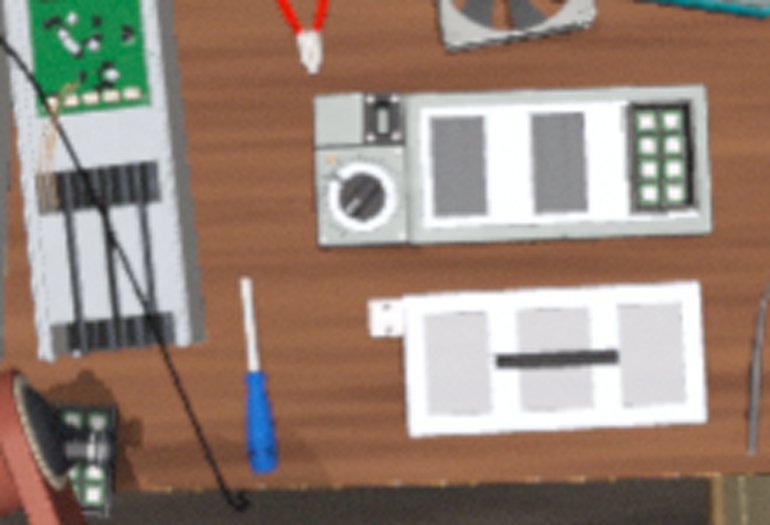

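Tray b is seated in bay2 (rim 0.061 m, expected 0.062; yaw 0.4°). One tray is left at wrist px (287,152). Measuring it.

Run:
```python
from h import *
im,d,cp=load('wrist');W=cloud(d,cp);z=W[...,2]
m=np.zeros(z.shape,bool);m[95:210,245:325]=1
for lo in(.025,.028,.03):print(rect(W[m&(z>lo)&(z<.05)]))
```

```text
((385.9, 238.7), (57.2, 97.8), 85.65, np.float64(0.0336), 1294)
((385.9, 238.7), (57.2, 97.8), 85.65, np.float64(0.0337), 1245)
((385.9, 238.7), (57.2, 97.8), 85.65, np.float64(0.0337), 1205)
```

>>> play_rows(
  deltas=[
    [[-0.031,0.01,-0.04],-0.01],
    [[-0.031,0.01,-0.08],-0.01],
    [[-0.031,0.01,-0.12],-0.01],
    [[-0.031,0.01,-0.16],-0.01],
    [[-0.031,0.01,-0.186],-0.01],
  ],
  grip=0.75,
)

```text
time: 28.72
tool_pos: [0.3854, 0.2377, 0.0319]
tool_rot: [-0.001, 0.038, 0.999, -0.001]
contact_force: [0.2, 0.9, -0.4]
gripper_width: 0.878
```

>>> play_rows(
  deltas=[
    [[0,0,-0.015],0],
    [[0,0,-0.03],0],
    [[0,0,-0.043],0],
    [[0,0,-0.043],0],
    [[0,0,-0.043],0],
  ],
)

```text
time: 29.35
tool_pos: [0.3863, 0.2397, -0.0085]
tool_rot: [0.001, 0.036, 0.999, 0.0]
contact_force: [0.4, 0.1, 0.3]
gripper_width: 0.877
```

>>> play_rows(
  deltas=[
    [[0,0,0],0],
    [[0,0,0],0],
    [[0,0,0],0],
  ],
)

```text
time: 29.72
tool_pos: [0.3859, 0.2396, -0.0088]
tool_rot: [0.0, 0.036, 0.999, 0.0]
contact_force: [0.0, -0.8, -0.6]
gripper_width: 0.877
```

>>> play_rows(
  deltas=[
    [[0,-0.001,-0.005],0],
    [[0,-0.001,-0.009],0],
    [[0,-0.001,-0.009],0],
  ],
)

```text
time: 30.1
tool_pos: [0.3851, 0.2382, -0.0188]
tool_rot: [-0.001, 0.036, 0.999, -0.0]
contact_force: [1.0, 0.1, -0.1]
gripper_width: 0.873
```

>>> play_rows(
  deltas=[
    [[0,0,0],0],
    [[0,0,0],0],
    [[0,0,0],0],
    [[0,0,0],0],
    [[0,0,0],0],
  ],
  grip=-1,
)

```text
time: 30.72
tool_pos: [0.3861, 0.2386, -0.0178]
tool_rot: [0.0, 0.036, 0.999, 0.0]
contact_force: [0.4, 0.8, 2.2]
gripper_width: 0.64
```

>>> play_rows(
  deltas=[
    [[0,0,0.01],0],
    [[0,0,0.03],0],
    [[0,0,0.07],0],
    [[0,0,0.11],0],
    [[0,0,0.15],0],
  ],
)

```text
time: 31.35
tool_pos: [0.385, 0.2382, 0.1331]
tool_rot: [-0.0, 0.036, 0.999, -0.0]
contact_force: [-0.3, 0.2, -0.4]
gripper_width: 0.641
```

>>> play_rows(
  deltas=[
    [[0,0,0.04],0],
    [[0,-0.01,0.075],0],
    [[0.005,-0.04,0.075],0.04],
    [[0.03,-0.09,0.075],0.084],
    [[0.055,-0.14,0.075],0.084],
  ],
)

```text
time: 31.98
tool_pos: [0.4407, 0.0973, 0.2072]
tool_rot: [0.0, -0.006, 1.0, 0.0]
contact_force: [0.4, 1.8, -0.5]
gripper_width: 0.639
```

>>> play_rows(
  deltas=[
    [[0.03,-0.045,0],0],
    [[0.065,-0.095,0],0],
    [[0.1,-0.145,0],0],
    [[0.135,-0.195,0],0],
    [[0.165,-0.24,0],0],
  ],
)

```text
time: 32.6
tool_pos: [0.6062, -0.1434, 0.2067]
tool_rot: [-0.0, -0.005, 1.0, 0.0]
contact_force: [0.4, 0.3, -0.6]
gripper_width: 0.642
```

>>> play_rows(
  deltas=[
    [[0.029,-0.044,0],0],
    [[0.029,-0.044,-0.04],0],
    [[0.029,-0.044,-0.08],0],
    [[0.029,-0.044,-0.12],0],
    [[0.029,-0.044,-0.13],0],
  ],
)

```text
time: 33.22
tool_pos: [0.6318, -0.1844, 0.0729]
tool_rot: [-0.003, -0.006, 1.0, 0.001]
contact_force: [0.3, 0.2, -1.1]
gripper_width: 0.641
```

>>> play_rows(
  deltas=[
    [[0,0,0],0],
    [[0,0,0],0],
  ],
)

```text
time: 33.48
tool_pos: [0.6362, -0.1861, 0.0797]
tool_rot: [0.002, -0.006, 1.0, -0.001]
contact_force: [-0.4, -0.0, -1.0]
gripper_width: 0.643
```

Run:
```python
from h import *
im,d,cp=snap('wrist','w14.png');s=status.state();print(s['tool_pos'],s['tool_rot'],s['gripper_width'])
W=cloud(d,cp)
T=s['tool_pos'][2]
for v in (185,200,230,260):
    r=W[v,:,2]; us=np.where((r>T+.04)&(r<T+.06))[0]; us=us[(us>190)&(us<370)]; print(v,us.min(),us.max(),W[v,us.min()].round(4),W[v,us.max()].round(4))
for u in (225,250,280,310,338):
    c=W[150:230,u,2]; vs=np.where(c>T+.04)[0]; print(u,vs.min()+150,W[vs.min()+150,u].round(4))
```

```text
[ 0.63627425 -0.18613737  0.07973583] [ 1.92628845e-03 -5.63267103e-03  9.99981943e-01 -8.22695305e-04] 0.6385305585024882
185 206 354 [ 0.5894 -0.2147  0.1313] [ 0.5888 -0.1584  0.1308]
200 207 353 [ 0.5952 -0.2146  0.1316] [ 0.5949 -0.1581  0.1299]
230 209 351 [ 0.6073 -0.2144  0.1321] [ 0.6068 -0.1583  0.1316]
260 205 355 [ 0.626  -0.2197  0.1202] [ 0.6251 -0.1528  0.1204]
225 178 [ 0.5885 -0.2091  0.1215]
250 178 [ 0.5883 -0.1989  0.1218]
280 177 [ 0.5881 -0.1866  0.1199]
310 177 [ 0.5879 -0.1743  0.1205]
338 179 [ 0.5869 -0.1643  0.1288]
```

View pics/w14.png

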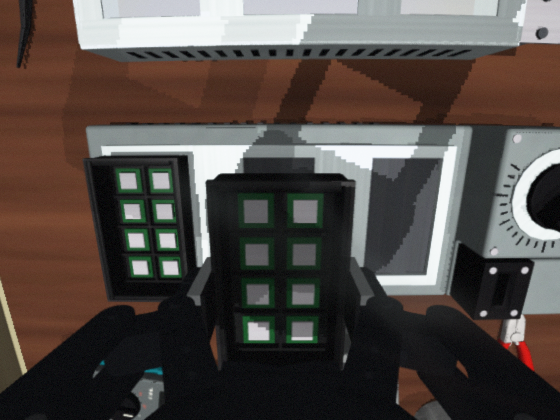

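>>> play_rows(
  deltas=[
    [[-0.001,0,-0.015],0.003],
    [[-0.001,0,-0.03],0.003],
    [[-0.001,0,-0.045],0.003],
    [[-0.001,0,-0.058],0.003],
    [[-0.001,0,-0.058],0.003],
  ],
)

```text
time: 34.15
tool_pos: [0.6323, -0.185, 0.0166]
tool_rot: [-0.002, -0.007, 1.0, 0.001]
contact_force: [-0.3, -0.1, -1.9]
gripper_width: 0.637
```

>>> play_rows(
  deltas=[
    [[0,0,-0.003],0],
    [[0,0,-0.006],0],
    [[0,0,-0.008],0],
    [[0,0,-0.009],0],
  ],
)

```text
time: 34.65
tool_pos: [0.6338, -0.1856, 0.0102]
tool_rot: [0.0, -0.007, 1.0, -0.0]
contact_force: [-2.1, 0.1, 4.2]
gripper_width: 0.642
```

>>> play_rows(
  deltas=[
    [[0.001,-0.0005,0],0],
    [[0.001,-0.0005,-0.001],0],
    [[0.001,-0.0005,-0.001],0],
  ],
)

```text
time: 35.02
tool_pos: [0.6351, -0.1862, 0.0103]
tool_rot: [0.0, -0.007, 1.0, -0.0]
contact_force: [-2.7, 0.8, 5.9]
gripper_width: 0.644
```

>>> play_rows(
  deltas=[
    [[0,0,0],0],
    [[0,0,0],0],
    [[0,0,0],0],
    [[0,0,0],0],
  ],
  grip=0.6,
)

```text
time: 35.52
tool_pos: [0.6346, -0.1861, 0.0087]
tool_rot: [-0.0, -0.007, 1.0, 0.0]
contact_force: [-0.0, -0.1, 0.2]
gripper_width: 0.795
```

>>> play_rows(
  deltas=[
    [[0,0,0.02],0],
    [[0,0,0.05],0],
    [[0,0,0.1],0],
    [[0,0,0.16],0],
    [[0,0,0.21],0],
  ],
)

```text
time: 36.15
tool_pos: [0.6353, -0.1862, 0.2237]
tool_rot: [0.002, -0.007, 1.0, -0.001]
contact_force: [0.4, 0.3, 0.1]
gripper_width: 0.8
```

>>> play_rows(
  deltas=[
    [[-0.03,-0.01,0.03],-0.18],
    [[-0.05,-0.03,0.06],-0.36],
    [[-0.07,-0.05,0.07],-0.54],
    [[-0.09,-0.06,0.07],-0.72],
    [[-0.1,-0.06,0.07],-0.9],
  ],
)

```text
time: 36.78
tool_pos: [0.5339, -0.2469, 0.2912]
tool_rot: [0.001, 0.432, 0.902, -0.0]
contact_force: [-0.4, 0.1, 0.1]
gripper_width: 0.802
```

>>> play_rows(
  deltas=[
    [[0,0,0],-0.18],
    [[0,0,0],-0.36],
    [[0,0,0],-0.54],
    [[0,0,0],-0.68],
    [[0,0,0],-0.68],
  ],
)

```text
time: 37.4
tool_pos: [0.5348, -0.2461, 0.2905]
tool_rot: [0.001, 0.705, 0.709, 0.0]
contact_force: [-0.7, -0.2, 0.5]
gripper_width: 0.801
```

Run:
```python
from h import *
im,d,cp=snap('wrist','w15.png');s=status.state();print(s['time'],s['tool_pos'],s['tool_rot'],s['gripper_width'])
W=cloud(d,cp);z=W[...,2]
def near(c,hx,hy,lo,hi):
    m=(abs(W[...,0]-c[0])<hx)&(abs(W[...,1]-c[1])<hy)&(z>lo)&(z<hi);return rect(W[m])
print('bay1 tray',near((.635,-.187),.06,.042,.054,.075));print('bay2 tray',near((.635,-.275),.06,.042,.054,.075))
m=(abs(W[...,0]-.465)<.03)&(abs(W[...,1]+.18)<.07)&(z>.07)&(z<.1);print('handle',rect(W[m]))
m=(abs(W[...,0]-.465)<.085)&(abs(W[...,1]+.18)<.15)&(z>.04)&(z<.06);print('hood',rect(W[m]))
```

```text
37.45 [ 0.53475281 -0.24605399  0.29021844] [7.98452143e-04 7.04474436e-01 7.09728890e-01 1.86478761e-04] 0.7960453953999517
bay1 tray ((635.3, -186.0), (98.4, 55.9), 0.81, np.float64(0.0617), 1065)
bay2 tray ((637.5, -275.3), (97.1, 57.9), 0.56, np.float64(0.0616), 1005)
handle ((464.4, -176.8), (14.9, 103.5), 1.39, np.float64(0.0842), 1231)
hood ((464.3, -175.0), (121.2, 261.6), 1.2, np.float64(0.0492), 19545)
```

View pics/w15.png

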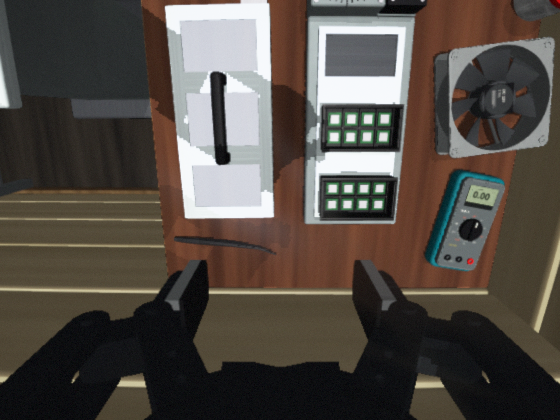

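Both trays are seated (rims 0.0617, yaw <1°). Now the hood: handle at (0.4644, −0.1768), yaw ≈ +1.25°.

>>> play_rows(
  deltas=[
    [[-0.035,0.035,-0.03],0.015],
    [[-0.07,0.069,-0.07],0.015],
    [[-0.07,0.069,-0.12],0.015],
    [[-0.07,0.069,-0.17],0.015],
    [[-0.07,0.069,-0.2],0.015],
  ],
  grip=0.3,
)

```text
time: 38.08
tool_pos: [0.4634, -0.1762, 0.0867]
tool_rot: [-0.001, 0.699, 0.715, -0.0]
contact_force: [0.0, -0.8, 0.2]
gripper_width: 0.647
```

>>> play_rows(
  deltas=[
    [[0,0,0],0],
    [[0,0,0],0],
    [[0,0,0],0],
  ],
)

```text
time: 38.45
tool_pos: [0.4662, -0.1779, 0.0914]
tool_rot: [0.002, 0.7, 0.714, 0.001]
contact_force: [0.1, 0.2, 0.2]
gripper_width: 0.65
```

Run:
```python
from h import *
im,d,cp=snap('wrist','w16.png');s=status.state();print(s['time'],s['tool_pos'],s['tool_rot'],s['gripper_width'])
W=cloud(d,cp);z=W[...,2]
m=(abs(W[...,0]-.465)<.02)&(abs(W[...,1]+.18)<.07)&(z>.07)&(z<.1);m[300:]=0
p=W[m];ys=np.linspace(p[:,1].min()+.01,p[:,1].max()-.004,7);c=[np.mean([p[abs(p[:,1]-y)<.004][:,0].min(),p[abs(p[:,1]-y)<.004][:,0].max()]) for y in ys];f=np.polyfit(ys,c,1)
print('yaw',-f[0],'x at -.177',np.polyval(f,-.177),'y max',p[:,1].max(),'ymin',p[:,1].min())
```

```text
38.5 [ 0.46602217 -0.17778465  0.09110344] [1.76174113e-03 6.99880475e-01 7.14257651e-01 4.73913490e-04] 0.6503162583572114
yaw 0.02139372757216072 x at -.177 0.4645352772596368 y max -0.12500763893720335 ymin -0.2185284298227454
```

View pics/w16.png

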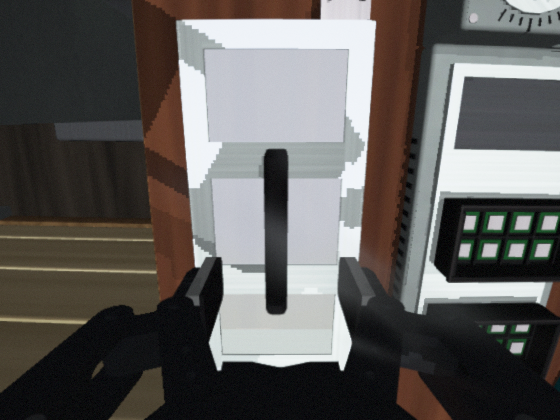

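>>> play_rows(
  deltas=[
    [[-0.0015,0.001,-0.015],0],
    [[-0.0015,0.001,-0.03],0],
    [[-0.0015,0.001,-0.045],0],
    [[-0.0015,0.001,-0.058],0],
    [[-0.0015,0.001,-0.058],0],
  ],
)

```text
time: 39.12
tool_pos: [0.462, -0.1754, 0.029]
tool_rot: [-0.002, 0.7, 0.714, -0.0]
contact_force: [0.3, -1.2, -0.5]
gripper_width: 0.651
```

>>> play_rows(
  deltas=[
    [[0,0,0],0],
    [[0,0,0],0],
    [[0,0,0],0],
  ],
)

```text
time: 39.5
tool_pos: [0.4636, -0.1763, 0.0315]
tool_rot: [0.001, 0.7, 0.714, 0.0]
contact_force: [-0.7, -0.6, -0.5]
gripper_width: 0.644
```

>>> play_rows(
  deltas=[
    [[0.001,0,0],0],
    [[0.001,0,0],0],
    [[0.001,0,0],0],
    [[0.001,0,0],0],
    [[0.001,0,0],0],
  ],
  grip=-1,
)

```text
time: 40.12
tool_pos: [0.4644, -0.1762, 0.0312]
tool_rot: [0.0, 0.7, 0.714, 0.0]
contact_force: [-0.7, 1.1, 2.2]
gripper_width: 0.151
```

>>> play_rows(
  deltas=[
    [[0,0,0],0],
    [[0,0,0.01],0],
    [[0,0,0.03],0],
    [[0,0,0.05],0],
    [[0,0,0.07],0],
  ],
)

```text
time: 40.75
tool_pos: [0.4633, -0.1755, 0.1006]
tool_rot: [-0.001, 0.7, 0.714, -0.0]
contact_force: [0.8, -0.4, -4.9]
gripper_width: 0.15
```

>>> play_rows(
  deltas=[
    [[0,0,0.03],0],
    [[0,0,0.06],0],
    [[0,0,0.09],0],
    [[0,0,0.1],0],
    [[0,0,0.1],0],
  ],
)

```text
time: 41.38
tool_pos: [0.464, -0.176, 0.2006]
tool_rot: [-0.0, 0.7, 0.714, -0.0]
contact_force: [-0.8, -0.4, -4.2]
gripper_width: 0.148
```

>>> play_rows(
  deltas=[
    [[0.03,-0.003,0],-0.011],
    [[0.065,-0.006,0],-0.011],
    [[0.1,-0.01,0],-0.011],
    [[0.135,-0.01,0],-0.011],
    [[0.16,-0.01,0],-0.011],
  ],
)

```text
time: 42.0
tool_pos: [0.6242, -0.1855, 0.1975]
tool_rot: [-0.002, 0.704, 0.71, -0.001]
contact_force: [-0.7, -0.6, -4.1]
gripper_width: 0.149
```

>>> play_rows(
  deltas=[
    [[0.0115,0,-0.02],0],
    [[0.0115,0,-0.04],0],
    [[0.0115,0,-0.06],0],
    [[0.0115,0,-0.06],0],
    [[0.0115,0,-0.06],0],
  ],
)

```text
time: 42.62
tool_pos: [0.6356, -0.1862, 0.1413]
tool_rot: [0.0, 0.704, 0.71, 0.0]
contact_force: [0.0, 0.1, -3.6]
gripper_width: 0.153
```

Run:
```python
from h import *
im,d,cp=snap('wrist','w17.png');s=status.state();print(s['time'],s['tool_pos'],s['tool_rot'],s['gripper_width'])
snap('top','t17.png'); snap('scene','s17.png')
c=load('scene')[0][150:260,210:340];cv2.imwrite('pics/s17c.png',cv2.resize(c,None,fx=5,fy=5,interpolation=cv2.INTER_CUBIC))
```

```text
42.675 [ 0.63611884 -0.18636896  0.14217842] [9.12123403e-04 7.04001683e-01 7.10197621e-01 3.70281009e-04] 0.15209110913758855
```

View pics/w17.png

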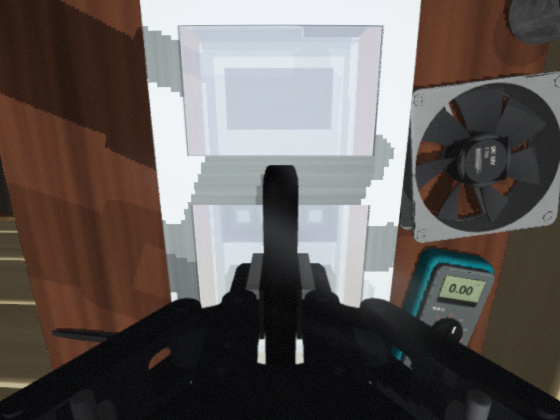

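View pics/s17c.png

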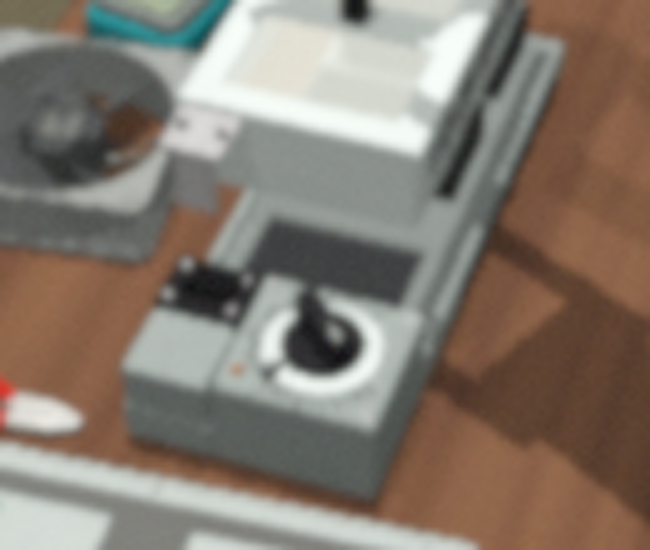

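The grip on the bar looks the same as when the hood was home: bar end at row 166 now, 167 then. Descending to just above the slot and correcting there.

>>> play_rows(
  deltas=[
    [[-0.0005,0,-0.015],0],
    [[-0.0005,0,-0.03],0],
    [[-0.0005,0,-0.045],0],
    [[-0.0005,0,-0.045],0],
    [[-0.0005,0,-0.045],0],
  ],
)

```text
time: 43.4
tool_pos: [0.6354, -0.1861, 0.0959]
tool_rot: [0.0, 0.704, 0.71, 0.0]
contact_force: [0.6, -0.3, -4.0]
gripper_width: 0.149
```

>>> play_rows(
  deltas=[
    [[0,0,0],0],
    [[0,0,0],0],
    [[0,0,0],0],
  ],
)

```text
time: 43.78
tool_pos: [0.6354, -0.1862, 0.0964]
tool_rot: [0.0, 0.704, 0.71, 0.0]
contact_force: [-0.6, -0.8, -4.0]
gripper_width: 0.151
```

Run:
```python
from h import *
im,d,cp=snap('wrist','w18.png');s=status.state();print(s['time'],s['tool_pos'],s['tool_rot'],s['gripper_width'])
W=cloud(d,cp);z=W[...,2]
T=s['tool_pos']
m=(abs(W[...,0]-T[0])<.02)&(W[...,1]>T[1]+.02)&(W[...,1]<T[1]+.07)&(z>T[2]+.04)&(z<T[2]+.06);m[240:]=0
p=W[m];print('bar ymax-T',np.percentile(p[:,1],99.5)-T[1],'x',p[:,0].min()-T[0],p[:,0].max()-T[0],'z',np.median(p[:,2])-T[2])
# hood +y end edge
m=(abs(W[...,0]-T[0])<.03)&(W[...,1]>T[1]+.08)&(z>T[2]+.01)&(z<T[2]+.03)
print('hood end y-T',np.nanmax(W[m][:,1])-T[1] if m.any() else None)
im,d,cp=snap('scene','s18.png');cv2.imwrite('pics/s18c.png',cv2.resize(im[160:260,210:330],None,fx=6,fy=6,interpolation=cv2.INTER_CUBIC))
```

```text
43.825 [ 0.6353487  -0.18609775  0.09623922] [2.25586628e-04 7.03910898e-01 7.10288242e-01 9.75768805e-05] 0.15086953444516682
bar ymax-T 0.05094085196161888 x -0.0066032863237412975 0.007600460640272089 z 0.05311091738329564
hood end y-T 0.12099162274326425
```

View pics/s18c.png

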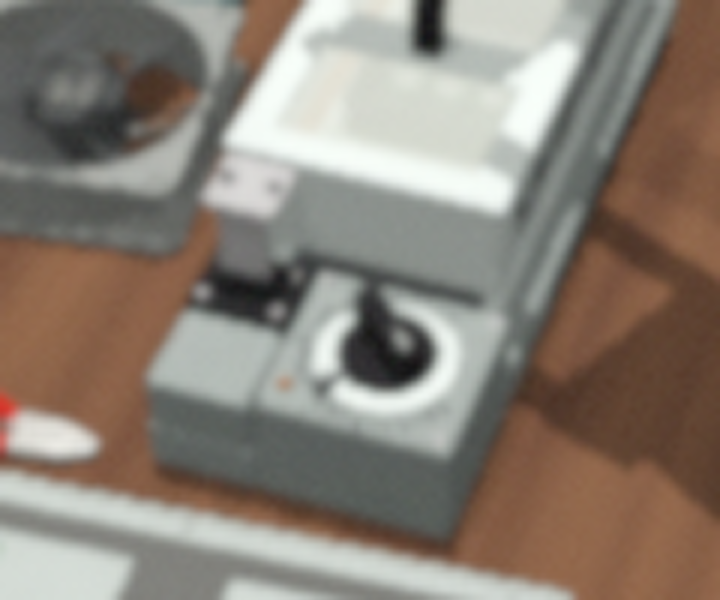

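>>> play_rows(
  deltas=[
    [[0,-0.0003,-0.004],0],
    [[0,-0.0003,-0.008],0],
    [[0,-0.0003,-0.012],0],
    [[0,-0.0003,-0.014],0],
    [[0,-0.0003,-0.014],0],
  ],
)

```text
time: 44.5
tool_pos: [0.635, -0.1863, 0.0815]
tool_rot: [-0.0, 0.704, 0.71, -0.0]
contact_force: [-0.7, -0.9, -4.2]
gripper_width: 0.15
```

>>> play_rows(
  deltas=[
    [[0,0,-0.004],0],
    [[0,0,-0.008],0],
    [[0,0,-0.01],0],
    [[0,0,-0.01],0],
  ],
)

```text
time: 45.0
tool_pos: [0.635, -0.1863, 0.0715]
tool_rot: [-0.0, 0.704, 0.71, -0.0]
contact_force: [-0.1, -0.1, -3.6]
gripper_width: 0.148
```

The tongue is already 16 mm below the mouth with no side force. Continuing down.

>>> play_rows(
  deltas=[
    [[0,0,-0.004],0],
    [[0,0,-0.008],0],
    [[0,0,-0.01],0],
    [[0,0,-0.01],0],
  ],
)

```text
time: 45.5
tool_pos: [0.635, -0.1863, 0.0615]
tool_rot: [-0.0, 0.704, 0.71, -0.0]
contact_force: [-0.8, 0.4, -4.0]
gripper_width: 0.152
```

>>> play_rows(
  deltas=[
    [[0,0,-0.001],0],
    [[0,0,-0.002],0],
    [[0,0,-0.003],0],
    [[0,0,-0.003],0],
  ],
)

```text
time: 46.0
tool_pos: [0.6353, -0.1864, 0.0593]
tool_rot: [0.0, 0.704, 0.71, 0.0]
contact_force: [0.0, 0.7, -2.1]
gripper_width: 0.149
```

>>> play_rows(
  deltas=[
    [[0,0,-0.0015],0],
    [[0,0,-0.002],0],
    [[0,0,-0.002],0],
  ],
)

```text
time: 46.38
tool_pos: [0.6355, -0.1865, 0.0592]
tool_rot: [0.0, 0.704, 0.71, 0.0]
contact_force: [-6.3, 2.3, 6.5]
gripper_width: 0.152
```

>>> play_rows(
  deltas=[
    [[0,0,0],0],
    [[0,0,0],0],
    [[0,0,0],0],
    [[0,0,0],0],
  ],
  grip=0.3,
)

```text
time: 46.88
tool_pos: [0.6352, -0.1863, 0.0567]
tool_rot: [-0.0, 0.704, 0.71, 0.0]
contact_force: [0.6, -0.0, -0.5]
gripper_width: 0.65
```

>>> play_rows(
  deltas=[
    [[0,0,0.03],0],
    [[0,0,0.08],0],
    [[0,0,0.13],0],
    [[-0.01,0.05,0.18],0],
    [[-0.04,0.1,0.22],0],
  ],
)

```text
time: 47.5
tool_pos: [0.6022, -0.0977, 0.2693]
tool_rot: [0.001, 0.704, 0.71, 0.001]
contact_force: [1.4, 0.9, 0.8]
gripper_width: 0.651
```

>>> play_rows(
  deltas=[
    [[0,0,0],0],
    [[0,0,0],0],
  ],
)

```text
time: 47.75
tool_pos: [0.6016, -0.0983, 0.2665]
tool_rot: [-0.0, 0.704, 0.71, -0.0]
contact_force: [-0.6, -0.5, -0.0]
gripper_width: 0.651
```

Run:
```python
from h import *
im,d,cp=snap('wrist','w19.png');s=status.state();print(s['time'],s['tool_pos'],s['tool_rot'],s['gripper_width'])
W=cloud(d,cp);z=W[...,2]
m=(abs(W[...,0]-.635)<.03)&(abs(W[...,1]+.187)<.07)&(z>.098)&(z<.13);print('handle',rect(W[m]))
m=(abs(W[...,0]-.635)<.08)&(W[...,1]<-.06)&(W[...,1]>-.34)&(z>.065)&(z<.09);print('hood',rect(W[m]))
for x,y in((.59,-.09),(.68,-.09),(.59,-.3),(.68,-.3)):
    m=(abs(W[...,0]-x)<.008)&(abs(W[...,1]-y)<.02);print(x,y,np.nanpercentile(W[m][:,2],80).round(4))
cv2.imwrite('pics/dial19.png',cv2.resize(im[60:190,230:390],None,fx=4.5,fy=4.5,interpolation=cv2.INTER_CUBIC))
```

```text
47.8 [ 0.60137141 -0.09864233  0.26539645] [-9.31719834e-04  7.04096973e-01  7.10102872e-01 -7.04761376e-04] 0.6484280879090552
handle ((637.1, -186.6), (14.2, 102.9), 0.64, np.float64(0.1123), 1087)
hood ((636.6, -187.3), (119.3, 255.8), 0.59, np.float64(0.0773), 16645)
0.59 -0.09 0.389
0.68 -0.09 0.0783
0.59 -0.3 0.0781
0.68 -0.3 0.0782
```

View pics/w19.png

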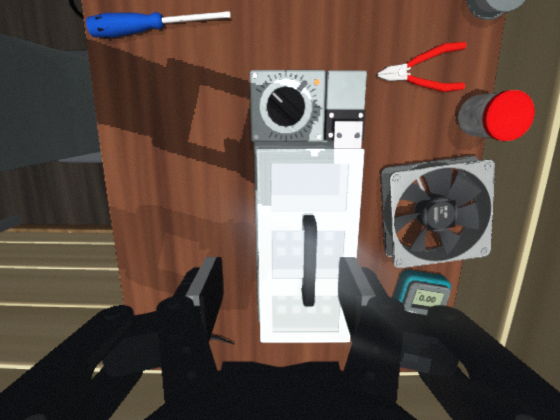

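View pics/dial19.png

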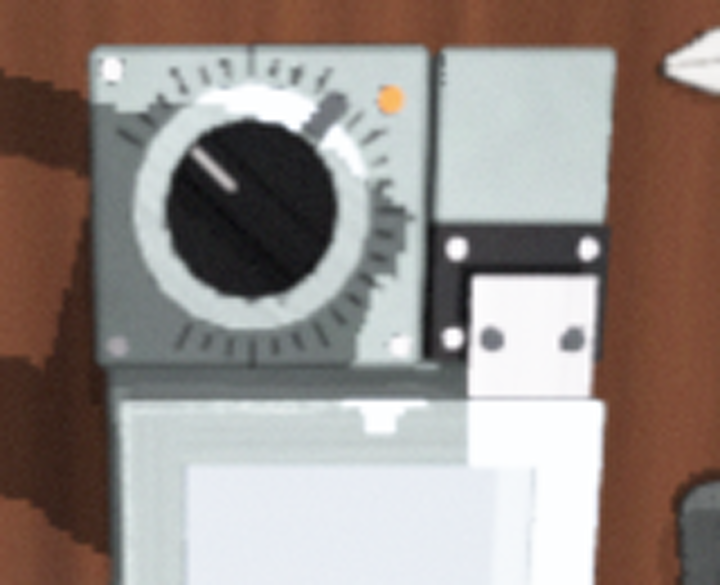

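Hood is home again (bar top 0.1123, flat at 0.078, bracket over the switch). Now the dial geometry.

```bash
cat > dial.py <<'E'
from h import *
def dial(im,d,cp,save=None):
    W=cloud(d,cp);z=W[...,2]
    m=(abs(W[...,0]-.608)<.03)&(abs(W[...,1]+.014)<.03)
    b=W[m&(z>.080)&(z<.095)]
    r=rect(b);print('bar',r)
    (cx,cy),(w,h),a=cv2.minAreaRect(b[:,:2].astype(np.float32)*1000)
    c=b[:,:2]-[cx/1000,cy/1000];ev,V=np.linalg.eigh(c.T@c);v=V[:,1];print('bar axis deg',np.degrees(np.arctan2(v[1],v[0]))%180)
    dk=W[m&(z>.064)&(z<.072)];print('disc/others',rect(dk), 'z levels',np.histogram(W[m][:,2][np.isfinite(W[m][:,2])],bins=np.arange(.055,.095,.003)))
    return cx/1000,cy/1000
E
python3 - <<'E'
from dial import *
im,d,cp=load('wrist');c=dial(im,d,cp)
def ang(u,v,z,c):
    p=px2w(u,v,z,cp);dd=p[:2]-c;return p.round(4),np.degrees(np.arctan2(dd[1],dd[0])).round(1),np.hypot(*dd).round(4)
hsv=cv2.cvtColor(im,cv2.COLOR_BGR2GRAY)
print('ptr',ang(230+195/4.5,60+150/4.5,.087,c),ang(230+235/4.5,60+188/4.5,.087,c))
for zz in(.062,.066,.078): print('tab',ang(230+325/4.5,60+117/4.5,zz,c))
u,v=302,86;print(cloud(d,cp)[v-2:v+3,u-2:u+3,2].round(4))
E
```

```text
bar ((608.2, -14.5), (12.0, 39.5), 48.12, np.float64(0.0866), 439)
bar axis deg 137.81843048779666
disc/others ((607.6, -13.2), (56.8, 59.0), 2.01, np.float64(0.0681), 1258) z levels (array([   0,   89, 1203,  489,  715,   54,    1,    1,    0,   12,  395,
         32,    0]), array([0.055, 0.058, 0.061, 0.064, 0.067, 0.07 , 0.073, 0.076, 0.079,
       0.082, 0.085, 0.088, 0.091, 0.094]))
ptr (array([ 0.5945, -0.0025,  0.087 ]), np.float64(138.7), np.float64(0.0182)) (array([ 0.6038, -0.0108,  0.087 ]), np.float64(139.6), np.float64(0.0058))
tab (array([0.6258, 0.0072, 0.062 ]), np.float64(50.8), np.float64(0.0279))
tab (array([0.6256, 0.0068, 0.066 ]), np.float64(50.8), np.float64(0.0275))
tab (array([0.6248, 0.0057, 0.078 ]), np.float64(50.6), np.float64(0.0262))
[[0.0664 0.069  0.0686 0.0692 0.0683]
 [0.0678 0.0684 0.0684 0.0675 0.0676]
 [0.067  0.0675 0.068  0.0661 0.0667]
 [0.0665 0.0671 0.0675 0.0681 0.0675]
 [0.0673 0.0683 0.067  0.0671 0.0639]]
```

Pointer at about 138°, tab at 50.8°. Align the jaws across the bar (yaw 48°) over the axis (0.608, −0.0145).

>>> play_rows(
  deltas=[
    [[0.007,0.04,0],0.18],
    [[0.007,0.084,0],0.36],
    [[0.007,0.084,-0.03],0.54],
    [[0.007,0.084,-0.07],0.72],
    [[0.007,0.084,-0.1],0.826],
  ],
  grip=0,
)

```text
time: 48.42
tool_pos: [0.6074, -0.015, 0.1625]
tool_rot: [-0.003, 0.358, 0.934, -0.001]
contact_force: [0.3, -0.2, -0.2]
gripper_width: 0.497
```

>>> play_rows(
  deltas=[
    [[0,0,-0.03],0],
    [[0,0,-0.05],0],
    [[0,0,-0.06],0],
    [[0,0,-0.06],0],
    [[0,0,-0.06],0],
  ],
)

```text
time: 49.05
tool_pos: [0.6098, -0.0144, 0.1086]
tool_rot: [0.001, 0.36, 0.933, 0.0]
contact_force: [-0.4, -0.6, 0.2]
gripper_width: 0.501
```

Run:
```python
from dial import *
im,d,cp=snap('wrist','w20.png');s=status.state();print(s['time'],s['tool_pos'],s['tool_rot'],s['gripper_width'])
c=dial(im,d,cp)
```

```text
49.1 [ 0.60985348 -0.01437925  0.10874572] [1.27981411e-03 3.59650275e-01 9.33086256e-01 2.83622144e-04] 0.5023564985804596
bar ((607.3, -14.3), (11.9, 39.8), 48.07, np.float64(0.0868), 1121)
bar axis deg 137.9107888800813
disc/others ((607.5, -14.0), (58.2, 57.8), 87.82, np.float64(0.0683), 2885) z levels (array([   0,   95, 2536, 1026, 1774,   88,   19,   22,   23,   51, 1005,
         52,    0]), array([0.055, 0.058, 0.061, 0.064, 0.067, 0.07 , 0.073, 0.076, 0.079,
       0.082, 0.085, 0.088, 0.091, 0.094]))
```

View pics/w20.png

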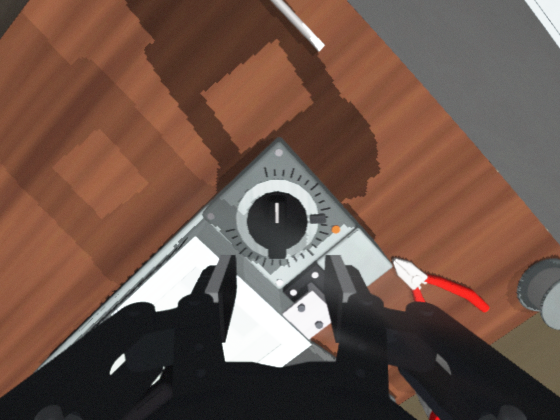

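```bash
cat >> dial.py <<'E'
def tab(im,d,cp,c,ztab=.0675):
    g=cv2.cvtColor(im,cv2.COLOR_BGR2GRAY)
    A=np.radians(np.arange(0,360,.5))
    for R in (.024,.026,.028):
        P=np.array([w2px([c[0]+R*np.cos(a),c[1]+R*np.sin(a),ztab],cp) for a in A]).astype(np.float32)
        v=cv2.remap(g,P[:,0].reshape(1,-1),P[:,1].reshape(1,-1),cv2.INTER_LINEAR)[0].astype(float)
        k=(np.degrees(A)>30)&(np.degrees(A)<75); w=np.clip(np.median(v[k])-25-v,0,None)*k
        print('R',R,'tab',(np.degrees(A)*w).sum()/max(w.sum(),1e-6),'min',v[k].min(),'med',np.median(v[k]), v[60:150:6].astype(int))
E
python3 - <<'E'
from dial import *
im,d,cp=load('wrist');tab(im,d,cp,(.6074,-.0142))
W=cloud(d,cp);print(W[218,318])
cv2.imwrite('pics/d20.png',cv2.resize(im[160:290,200:360],None,fx=4.5,fy=4.5,interpolation=cv2.INTER_CUBIC))
E
```

```text
R 0.024 tab 52.37951013958388 min 65.0 med 219.0 [218 220 221 224 219 108  76  73  77  73 120 216 225 226 224]
R 0.026 tab 52.242799461641994 min 59.0 med 225.0 [223 226 225 226 225 120  77  77  81  65 154 228 228 228 227]
R 0.028 tab 52.03205828779599 min 61.0 med 203.0 [206 204 203 206 203 131  78  79  83  61 203 217 217 224 224]
[0.62446713 0.00848509 0.06862353]
```

View pics/d20.png

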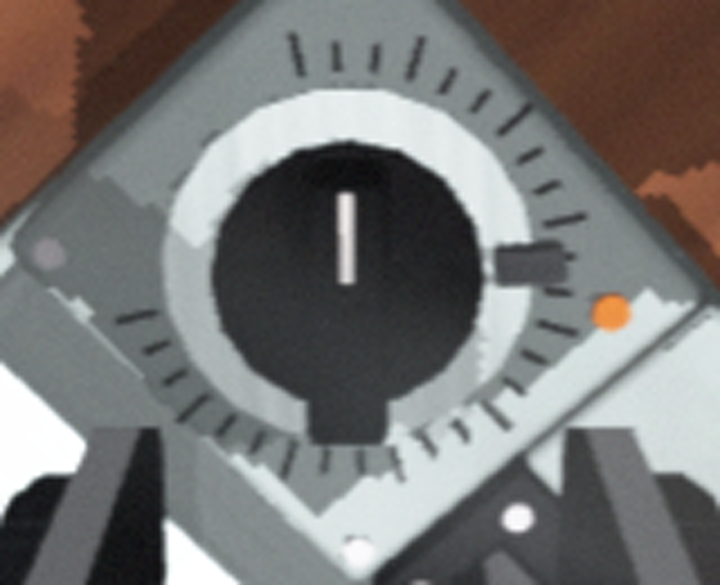

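>>> play_rows(
  deltas=[
    [[-0.0024,0,-0.02],0],
    [[-0.0024,0,-0.04],0],
    [[-0.0024,0,-0.055],0],
    [[-0.0024,0,-0.055],0],
    [[-0.0024,0,-0.055],0],
  ],
)

```text
time: 49.72
tool_pos: [0.6067, -0.0143, 0.0523]
tool_rot: [0.0, 0.36, 0.933, 0.0]
contact_force: [-0.2, -0.1, -0.2]
gripper_width: 0.497
```

>>> play_rows(
  deltas=[
    [[0,0,0],0],
    [[0,0,0],0],
  ],
)

```text
time: 49.98
tool_pos: [0.607, -0.0143, 0.053]
tool_rot: [0.001, 0.36, 0.933, 0.0]
contact_force: [0.4, 0.4, -1.0]
gripper_width: 0.499
```

>>> play_rows(
  deltas=[
    [[0.0004,0,-0.006],0],
    [[0.0004,0,-0.011],0],
    [[0.0004,0,-0.011],0],
    [[0.0004,0,-0.011],0],
  ],
)

```text
time: 50.48
tool_pos: [0.6067, -0.0142, 0.041]
tool_rot: [-0.0, 0.36, 0.933, -0.0]
contact_force: [0.1, -0.5, -0.1]
gripper_width: 0.498
```

>>> play_rows(
  deltas=[
    [[0,0,0],0],
    [[0,0,0],0],
    [[0,0,0],0],
    [[0,0,0],0],
  ],
  grip=-1,
)

```text
time: 50.98
tool_pos: [0.6067, -0.0145, 0.0416]
tool_rot: [-0.0, 0.36, 0.933, -0.0]
contact_force: [-3.2, -1.5, 4.8]
gripper_width: 0.127
```

Gripped (about 11 mm). Turning clockwise 85.7°.

>>> play_rows(
  deltas=[
    [[0,0,0],-0.15],
    [[0,0,0],-0.3],
    [[0,0,0],-0.45],
    [[0,0,0],-0.6],
    [[0,0,0],-0.75],
  ],
)

```text
time: 51.6
tool_pos: [0.6068, -0.0145, 0.0416]
tool_rot: [0.0, 0.678, 0.735, -0.0]
contact_force: [-3.4, -1.6, 4.3]
gripper_width: 0.124
```

>>> play_rows(
  deltas=[
    [[0,0,0],-0.15],
    [[0,0,0],-0.3],
    [[0,0,0],-0.45],
    [[0,0,0],-0.6],
    [[0,0,0],-0.746],
  ],
)

```text
time: 52.22
tool_pos: [0.6069, -0.0145, 0.0416]
tool_rot: [0.0, 0.899, 0.437, -0.0]
contact_force: [-2.8, -2.3, 3.6]
gripper_width: 0.121
```

>>> play_rows(
  deltas=[
    [[0,0,0],0],
    [[0,0,0],0],
    [[0,0,0],0],
  ],
)

```text
time: 52.6
tool_pos: [0.6069, -0.0145, 0.0416]
tool_rot: [0.0, 0.898, 0.44, -0.0]
contact_force: [-4.1, -2.8, 4.8]
gripper_width: 0.125
```

Release, rise straight up, and check the pointer against the tab.

>>> play_rows(
  deltas=[
    [[0,0,0],0],
    [[0,0,0],0],
    [[0,0,0],0],
    [[0,0,0],0],
  ],
  grip=0,
)

```text
time: 53.1
tool_pos: [0.6068, -0.0141, 0.041]
tool_rot: [-0.0, 0.898, 0.439, 0.0]
contact_force: [0.3, 0.9, -0.1]
gripper_width: 0.499
```

>>> play_rows(
  deltas=[
    [[0,0,0.02],0],
    [[0,0,0.04],0],
    [[0,0,0.065],0],
    [[0,0,0.065],0],
    [[0,0,0.065],0],
  ],
)

```text
time: 53.72
tool_pos: [0.6068, -0.0142, 0.1063]
tool_rot: [0.0, 0.898, 0.439, 0.0]
contact_force: [-0.5, -0.2, -0.4]
gripper_width: 0.497
```

>>> play_rows(
  deltas=[
    [[0,0,0],0],
    [[0,0,0],0],
  ],
)

```text
time: 53.98
tool_pos: [0.6061, -0.0141, 0.105]
tool_rot: [-0.001, 0.898, 0.439, -0.001]
contact_force: [-0.2, -1.0, -0.9]
gripper_width: 0.499
```

Run:
```python
from dial import *
im,d,cp=snap('wrist','w21.png');s=status.state();print(s['time'],s['tool_pos'],s['tool_rot'],s['gripper_width'])
c=dial(im,d,cp);tab(im,d,cp,c)
cv2.imwrite('pics/d21.png',cv2.resize(im[160:290,200:360],None,fx=4.5,fy=4.5,interpolation=cv2.INTER_CUBIC))
```

```text
54.025 [ 0.60625164 -0.01415216  0.10517386] [-4.56924185e-04  8.98313403e-01  4.39354527e-01 -6.48902224e-04] 0.49982643121188436
bar ((608.3, -14.4), (39.6, 11.8), 51.9, np.float64(0.0867), 1137)
bar axis deg 52.442558959414306
disc/others ((608.2, -14.4), (57.5, 58.1), 17.13, np.float64(0.0684), 2845) z levels (array([   0,  133, 2680,  925, 1859,   70,   18,   24,   22,   43, 1055,
         26,    0]), array([0.055, 0.058, 0.061, 0.064, 0.067, 0.07 , 0.073, 0.076, 0.079,
       0.082, 0.085, 0.088, 0.091, 0.094]))
R 0.024 tab 52.216700133868805 min 58.0 med 193.0 [194 193 195 195 192 123  60  59  58  63 143 195 197 198 200]
R 0.026 tab 52.23051264044944 min 57.0 med 200.0 [196 199 201 202 205 158  64  58  58  70 178 204 204 205 201]
R 0.028 tab 52.218075028419854 min 58.0 med 200.0 [199 201 201 202 203 173  69  60  60  80 191 206 205 204 206]
```

View pics/d21.png

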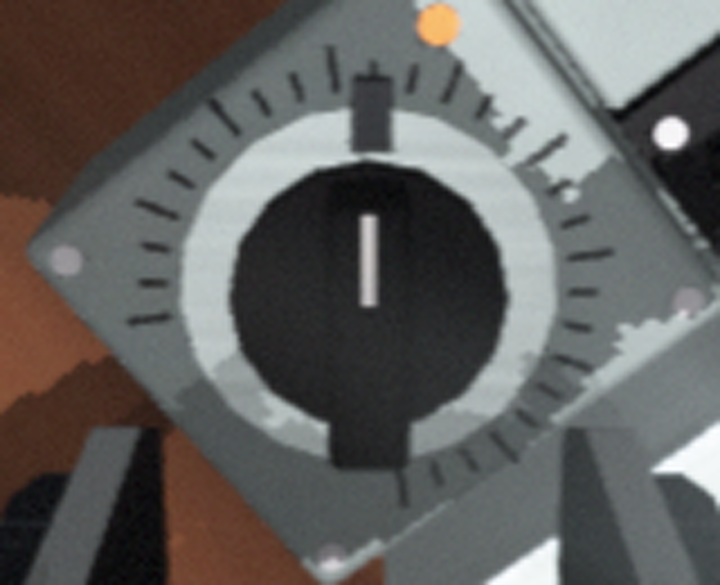

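The white line stands at the tab (bar 52.2±0.3°, tab 52.2°). Retreat and do a final check of the whole scene.

>>> play_rows(
  deltas=[
    [[0,0,0.05],0],
    [[0,0,0.1],0],
    [[-0.03,0,0.15],0.18],
    [[-0.07,0.03,0.18],0.36],
    [[-0.1,0.08,0.18],0.54],
  ],
)

```text
time: 54.65
tool_pos: [0.5073, 0.0657, 0.29]
tool_rot: [0.002, 0.748, 0.664, 0.002]
contact_force: [0.5, 0.2, 0.0]
gripper_width: 0.499
```

>>> play_rows(
  deltas=[
    [[-0.03,0.05,0],0.15],
    [[-0.05,0.1,0],0.15],
    [[-0.07,0.15,0],0.15],
    [[-0.07,0.18,0],0.15],
    [[-0.07,0.18,0],0.15],
  ],
)

```text
time: 55.28
tool_pos: [0.4361, 0.2472, 0.2857]
tool_rot: [-0.0, 0.696, 0.718, -0.0]
contact_force: [-0.1, -0.8, -0.0]
gripper_width: 0.499
```

>>> play_rows(
  deltas=[
    [[0,0,0],0],
    [[0,0,0],0],
    [[0,0,0],0],
  ],
)

```text
time: 55.65
tool_pos: [0.4371, 0.245, 0.2861]
tool_rot: [0.0, 0.697, 0.717, -0.0]
contact_force: [-0.2, 0.8, -0.2]
gripper_width: 0.499
```

Run:
```python
from dial import *
im,d,cp=snap('top');s=status.state();print(s['time'],s['tool_pos'])
W=cloud(d,cp);z=W[...,2]
m=(abs(W[...,0]-.635)<.03)&(abs(W[...,1]+.187)<.07)&(z>.098)&(z<.13);print('handle',rect(W[m]))
m=(abs(W[...,0]-.635)<.08)&(W[...,1]<-.06)&(W[...,1]>-.34)&(z>.065)&(z<.09);print('hood',rect(W[m]))
cv2.imwrite('pics/t22.png',cv2.resize(im[110:300,170:420],None,fx=3.1,fy=3.1,interpolation=cv2.INTER_CUBIC))
im,d,cp=snap('scene');cv2.imwrite('pics/s22.png',cv2.resize(im[110:300,170:420],None,fx=3.1,fy=3.1,interpolation=cv2.INTER_CUBIC))
```

```text
55.7 [0.43704461 0.24509524 0.28615698]
handle ((636.2, -188.1), (14.6, 103.1), 0.85, np.float64(0.1122), 175)
hood ((636.3, -188.6), (120.9, 257.9), 0.61, np.float64(0.0777), 3262)
```

View pics/t22.png

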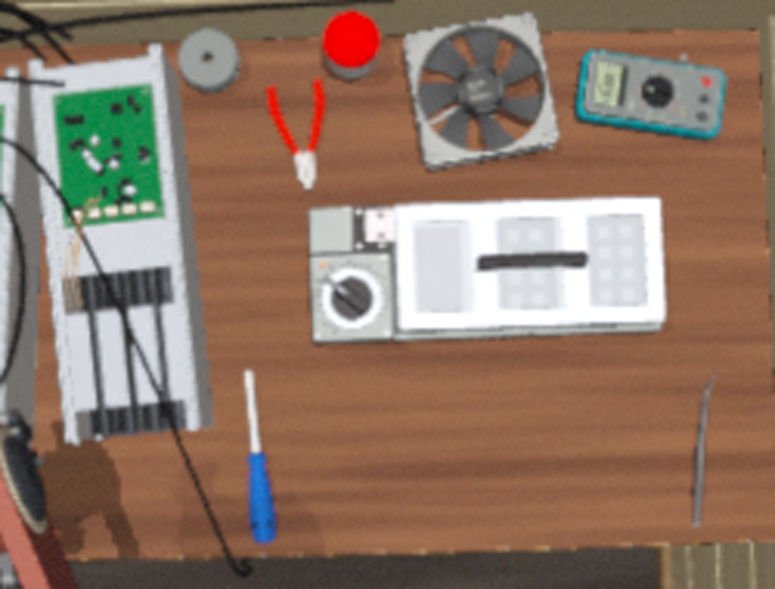

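View pics/s22.png

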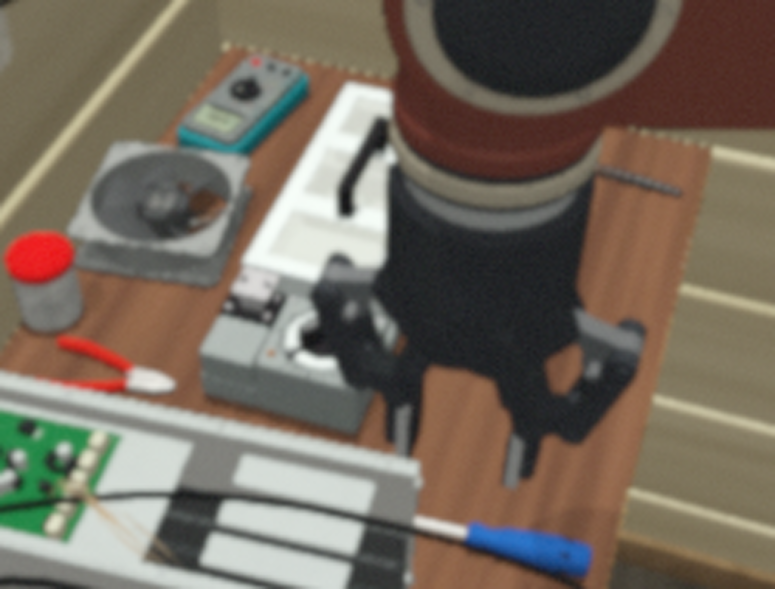

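The top view shows the hood home at crop (395–662, 200–330) with the two trays visible through its windows. The dial at (350,297) points at the tab, the hand tools are where they were, and no tray is left outside. Handing in.

Run:
```python
from plant import ticket
print(ticket.job_done())
```

```text
the job is handed in; nothing more can be done
None
```

The job is handed in at about 56 s with every step done in the order asked; no verdict was reported.

- **Hood off:** I lifted it off and stood it on the bench in front of the unit. It was then knocked about 25 mm aside, so I measured it again before picking it up.
- **Trays:** There were two. The upper one is in the recess farthest from the pod and the lower one in the middle recess. Both rims measured 61.7 mm above the bench (62 expected), with less than 1° of yaw.
- **Guard back:** It went straight down with no side force until the final light press (about 6 N). The handle bar reads the same height as at the start (112.3 mm). The tongue is hidden in the slot, so I judged that it is fully in from the hood's height, its flatness and the view of the bracket.
- **Dial:** I turned it about 85.5° clockwise only after the guard was home. Pointer and tab both measure 52.2°, within about 0.5°.
- **Hand tools and space outside:** In the last top picture the hand tools lie where they were, and no tray is left outside.

**Disagreement with the description:** the real fingertips sit about 31 mm behind the reported TCP. My first grasp of the handle closed above the bar because of this and touched nothing. I allowed for the offset in every later grasp.

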